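# Check the end float of the spindles and pin the sound ones

## Task

Check the end float of the spindles on the bench: first push every shaft in to its inner stop, and only when all are in, draw each one out to its outer stop and leave it out until you have seen them all. Then take the mallet and strike the red lock pin down flush on each sound spindle (one that slid about 10 mm from stop to stop), its shaft still drawn out; a worn one (nearly 30 mm) gets its shaft pushed back in to the inner stop and its pin left standing. Finish with the mallet standing on its face in the yellow square of its mat, as you found it, and leave the tin and the tape roll alone.

Things in the scene. Friction and masses are not known exactly. Their poses are not given: they have to be found in the camera images.
- mat: Black rubber mat, 210 x 104 x 3 mm, fixed to the bench, with a 92 mm square painted in yellow outline. Origin: on the bench under the centre of the yellow square; z up, the rest of the mat lies to -x of the square.
- mallet: Soft-faced mallet, 0.35 kg, standing on a striking face. Head: orange block 66 (x) x 60 (y) mm, 56 mm tall with its black faces. Handle: level pale wood bar, 20 mm wide (y), 24 mm tall, centre line 30 mm above the lower face, along the mallet's -x from 33 to 183 mm from the origin. Origin: centre of the lower face; z up. Mass centre about 7 mm from the head's centre towards the handle.
- paste_tin: Bystander: red and white round tin, 67 mm across, 27 mm tall; origin under its centre.
- masking_roll: Bystander: roll of tape lying flat, 104 mm across, 25 mm tall; origin under its centre.
- spindle_a: One of three or four identical-looking spindle units (6 kg, standing firmly; absent: None). Base plate 116 (x) x 86 (y) mm; green housing 76 x 56 mm, top 75 mm above the bench. Origin: on the bench under the housing's centre. Shaft level along the unit's x, 52 mm up; brass collar at the -x end, dark nut at +x. A red upright lock pin, 16 mm thick, in the middle of the top.
- shaft_a (a joint): Shaft of spindle_a along its axis, m: 0 at its inner stop (pushed to the unit's +x), growing as it is drawn out to -x; outer stop at about 0.010 in a sound unit, 0.028 in a worn one. Starts between its stops, slides against about 3 N of friction, stays where it is left.
- collar_a (a point): Centre of the brass collar on the shaft of spindle_a (hold it across its width): 36 mm diameter, 28 mm long, 52 mm above the bench; 74 mm to -x of the unit's origin when the shaft is fully in, with 17 mm between collar and bearing cover then. A dark 25 mm disc, 6 mm thick, ends the shaft 3 mm beyond it. Moves with the shaft.
- pin_a (a joint): How far the lock pin of spindle_a has been driven down, in m: 0 standing 15 mm proud of the housing's top (as at the start), 0.015 flush with it. It moves against about 6 N of friction and stays where it is left.
- spindle_b: One of three or four identical-looking spindle units (6 kg, standing firmly; absent: None). Base plate 116 (x) x 86 (y) mm; green housing 76 x 56 mm, top 75 mm above the bench. Origin: on the bench under the housing's centre. Shaft level along the unit's x, 52 mm up; brass collar at the -x end, dark nut at +x. A red upright lock pin, 16 mm thick, in the middle of the top.
- shaft_b (a joint): Shaft of spindle_b along its axis, m: 0 at its inner stop (pushed to the unit's +x), growing as it is drawn out to -x; outer stop at about 0.010 in a sound unit, 0.028 in a worn one. Starts between its stops, slides against about 3 N of friction, stays where it is left.
- collar_b (a point): Centre of the brass collar on the shaft of spindle_b (hold it across its width): 36 mm diameter, 28 mm long, 52 mm above the bench; 74 mm to -x of the unit's origin when the shaft is fully in, with 17 mm between collar and bearing cover then. A dark 25 mm disc, 6 mm thick, ends the shaft 3 mm beyond it. Moves with the shaft.
- pin_b (a joint): How far the lock pin of spindle_b has been driven down, in m: 0 standing 15 mm proud of the housing's top (as at the start), 0.015 flush with it. It moves against about 6 N of friction and stays where it is left.
- spindle_c: One of three or four identical-looking spindle units (6 kg, standing firmly; absent: None). Base plate 116 (x) x 86 (y) mm; green housing 76 x 56 mm, top 75 mm above the bench. Origin: on the bench under the housing's centre. Shaft level along the unit's x, 52 mm up; brass collar at the -x end, dark nut at +x. A red upright lock pin, 16 mm thick, in the middle of the top.
- shaft_c (a joint): Shaft of spindle_c along its axis, m: 0 at its inner stop (pushed to the unit's +x), growing as it is drawn out to -x; outer stop at about 0.010 in a sound unit, 0.028 in a worn one. Starts between its stops, slides against about 3 N of friction, stays where it is left.
- collar_c (a point): Centre of the brass collar on the shaft of spindle_c (hold it across its width): 36 mm diameter, 28 mm long, 52 mm above the bench; 74 mm to -x of the unit's origin when the shaft is fully in, with 17 mm between collar and bearing cover then. A dark 25 mm disc, 6 mm thick, ends the shaft 3 mm beyond it. Moves with the shaft.
- pin_c (a joint): How far the lock pin of spindle_c has been driven down, in m: 0 standing 15 mm proud of the housing's top (as at the start), 0.015 flush with it. It moves against about 6 N of friction and stays where it is left.
- spindle_d: One of three or four identical-looking spindle units (6 kg, standing firmly; absent: None). Base plate 116 (x) x 86 (y) mm; green housing 76 x 56 mm, top 75 mm above the bench. Origin: on the bench under the housing's centre. Shaft level along the unit's x, 52 mm up; brass collar at the -x end, dark nut at +x. A red upright lock pin, 16 mm thick, in the middle of the top.
- shaft_d (a joint): Shaft of spindle_d along its axis, m: 0 at its inner stop (pushed to the unit's +x), growing as it is drawn out to -x; outer stop at about 0.010 in a sound unit, 0.028 in a worn one. Starts between its stops, slides against about 3 N of friction, stays where it is left.
- collar_d (a point): Centre of the brass collar on the shaft of spindle_d (hold it across its width): 36 mm diameter, 28 mm long, 52 mm above the bench; 74 mm to -x of the unit's origin when the shaft is fully in, with 17 mm between collar and bearing cover then. A dark 25 mm disc, 6 mm thick, ends the shaft 3 mm beyond it. Moves with the shaft.
- pin_d (a joint): How far the lock pin of spindle_d has been driven down, in m: 0 standing 15 mm proud of the housing's top (as at the start), 0.015 flush with it. It moves against about 6 N of friction and stays where it is left.

How it is judged:
On the way, in this order (a step that is already met when the one before it is completed fails the run):
1. every shaft is in at its inner stop (within 2 mm), all at once (value of joint each of shaft_a, shaft_b, shaft_c, shaft_d below 0.002 m), for 0.2 s.
2. every shaft is out at its outer stop (within 2 mm), all at once (value of joint each of shaft_a, shaft_b above 0.008 m and value of joint each of shaft_c, shaft_d above 0.026 m), for 0.2 s.
3. the lock pins of all sound spindles are down (within 3 mm of flush), their shafts still out (value of joint each of shaft_a, shaft_b above 0.008 m and value of joint each of pin_a, pin_b above 0.012 m), for 0.2 s.
At the end, for the whole second after the job is handed in: Sound spindles: shaft out within 2 mm of the outer stop, pin within 3 mm of flush. Worn spindle: shaft within 2 mm of the inner stop, pin not driven more than 3 mm. Mallet at rest, upright on its lower face, its head's centre within 25 mm of the centre of the yellow square (all of step 3 and value of joint each of shaft_c, shaft_d below 0.002 m and value of joint each of pin_c, pin_d below 0.003 m and horizontal distance between mallet and mat below 0.025 m and angle between mallet's own z axis and vertical below 0.1 rad and height (world z) of mallet below 0.008 m and linear speed of mallet below 0.02 m/s); the robot touches nothing.
It fails at once if a lock pin is pushed with the fingers or arm instead of the mallet (contact force between any of the fingers, the arm and pin_a above 3 N or contact force between any of the fingers, the arm and pin_b above 3 N or contact force between any of the fingers, the arm and pin_c above 3 N or contact force between any of the fingers, the arm and pin_d above 3 N).
It fails at once if the pin of a worn spindle is driven down (value of joint any of pin_c, pin_d above 0.004 m).
It fails at once if the tin or the tape roll is shifted by more than 25 mm (distance of any of paste_tin, masking_roll from where it was at the start of the episode above 0.025 m).
Of spindle_a, spindle_b, spindle_c, spindle_d only 3 to 4 are there at a start; the rules pass over those that are not, and their reading is None.
At some moment in a run one of mallet may be knocked a few centimetres aside while the robot is not near it.
It also fails if it takes over 210 s, if anything falls off the work surface, if the arm or the gripper's body presses on something with over 40 N, if the wrist force passes 120 N, or if a joint passes its speed limit or range.

## Robot

A 6-joint arm with a two-finger parallel gripper is mounted at the origin on the work surface; the furniture and walls round the work are solid. World frame = base frame: x ahead of the robot, y to its left, z up, the work surface at z = 0. Lengths are in m, angles in rad, forces in N, time in s.
With the tool pointing down it reaches from about 0.4 to 0.825 m from the base axis. Payload 7 kg.
Tool frame: the origin (TCP) lies at the very end of the fingers, on their centre line; the grasp point (between the pads) lies 19 mm behind it; z points along the fingers, y is the line along which they close (so a half turn about z gives the same grasp; the last joint's range is limited). The gripper opens to 88 mm and grips with 3 to 60 N. Pads are 19 mm wide; open, the fingers measure 130 mm over their backs; the gripper's body (78 mm by 193 mm) begins 47 mm behind the grasp point.
Start: joints at [-0.906, 0.359, 0.012, 0, -1.224, -0.288], TCP at [0.248, -0.628, 0.227] pointing down, gripper open.
Joint ranges: [-3.07, 3.07], [-1.43, 2.12], [-1.02, 1.25], [-3.03, 1.67], [-3.05, -0], [-3.03, 3.03]. Speed limits (rad/s): [2.39, 2.39, 3.01, 3.14, 3.14, 3.14].

## Interface

Orientations are given as a rotation vector (axis times angle).
In Python, from cell import telemetry, vision, order gives the robot as it stands. The module is installed in compiled form; this text tells all that it offers.
- The arm moves only by the tool carry_out, never from a script. Its argument "motion" is a list of rows, each a list of 4 numbers: the shift along the tool's x, y, z in mm, then the turn about the tool's z in rad. In form: [[x, y, z, turn], ...]. A call has 1 to 5 rows; each row is the pose to reach, as a shift and turn from the pose commanded when the call began, along the tool's axes at that moment; what a row does not reach only later rows make up. A row lasts 1/8 s, in which the tool goes at most 62.5 mm and 10.7 degrees, less where a joint would pass 70% of its speed; a pose out of reach is approached as far as the arm can. A call with a gripper value outside its range is refused whole. "claw" is the finger opening in mm, from 0 to 87.6, set as the call begins (left out, the last holds). The fingers move at their own pace and stop on an object; "force" is the grip in N (left out, the last holds). Time passes only in rows, so rows that repeat a pose let the fingers close. It gives the time, the measured TCP pose, the force, the opening and the grip force at its end, in the units of the state.
- telemetry.get_obs(): the state, without advancing time (a new reading comes with each control period).
- vision.capture(name): name is "scene" or "side" or "wrist"; returns the picture (400x640x3 uint8, blue, green, red); there is no depth.
- vision.calibration(name): a dict with "K" (3x3 intrinsics, pixels), "k1" (the pictures are not rectified: a ray, as slopes to the right and down, at radius r is drawn at 1 + k1 r^2 times it, then the intrinsics apply), "world_to_cam" (4x4, takes a point from world to camera coordinates); the wrist camera has in their place "tool_from_camera" (4x4, takes a point from camera to tool coordinates, whose origin is the TCP and whose axes are the flange's). Camera axes: x right, y down, z forward; pixel columns grow to the right and rows downward; lengths in m; the calibration is good to about 2 mm. A picture is of the moment at which its call begins: read the wrist's pose just before it. calibration takes no time and is no camera call.
- order.sign_off(): hands the job in; it is judged then, once.
The state is a dict: "t": time; "q": joint angles; "joint_vel": joint speeds; "joint_torque": joint torques, N m; "eef_pos": TCP position; "tool_rot": TCP orientation; "force": force on the tool from outside, world axes, zero at the start; "wrist_torque": the same for the moment, N m; "finger_gap": finger opening in m; "grasp_force": force on a finger pad.
Only numpy, scipy, OpenCV 4.12 (cv2) and the standard library are available. Lean on these libraries where they do the work, as an engineer would, in place of code of your own. Each camera call takes 0.05 s, during which the arm holds its last target. There are 200 camera calls.

## Working session

There is one attempt and no reset: what is moved stays moved. The work goes in short steps, Python scripts to look and compute and a tool call to move; the robot and the scene stay as the last step left them, time stands still between calls to the robot, and variables do not carry over. Pictures are saved under pics/ and viewed, at most 14 in all, crops included, and the job is handed in when it is done.

Besides the shell and the picture viewer there is one more tool, called after "Request:" by a JSON object that holds its "fn" and its "kwargs". carry_out: Moves the arm, as the interface text tells. Its arguments: {"type":"object","properties":{"motion":{"type":"array"},"claw":{"type":"number"},"force":{"type":"number"}},"required":["motion"]}

```bash
mkdir -p pics
python3 - <<'E'
from cell import telemetry, vision
import cv2, numpy as np
print(telemetry.get_obs())
for n in ["scene","side"]:
    im=vision.capture(n); cv2.imwrite(f"pics/{n}0.png",im); print(n,vision.calibration(n))
print(vision.calibration("wrist"))
E
```

```text
{'t': 0.0, 'q': array([-9.05900279e-01,  3.59411931e-01,  1.10742558e-02, -3.78504699e-04,
       -1.22415935e+00, -2.88098825e-01]), 'joint_vel': array([ 1.73626487e-03, -8.49915452e-05, -4.96825609e-04, -6.03082812e-04,
        6.29290572e-04,  1.70591877e-04]), 'joint_torque': array([-1.81974327e-03, -5.82704508e+01,  2.93069905e+01,  6.99784756e+00,
        6.94125876e-03, -1.54709483e-04]), 'eef_pos': array([ 0.24815369, -0.6271829 ,  0.22560812]), 'tool_rot': array([ 5.88090652e-01, -3.08558468e+00, -2.62988300e-03]), 'force': array([ 0.09959915,  0.0894781 , -0.21838514]), 'wrist_torque': array([-0.00979841,  0.00372812,  0.01181331]), 'grasp_force': 0.0, 'finger_gap': 0.0877629898219566}
scene {'K': array([[500.98490695,   0.        , 328.80592319],
       [  0.        , 500.98490695, 201.00709585],
       [  0.        ,   0.        ,   1.        ]]), 'k1': -0.0755956402207387, 'world_to_cam': array([[-0.7213831 , -0.69251435, -0.00550344,  0.40419583],
       [-0.27298435,  0.29164962, -0.91674426,  0.25873703],
       [ 0.63646364, -0.65982147, -0.39943669,  1.06465087],
  
[... 368 characters left out ...]
0.74307989,  0.29314841],
       [ 0.41523873, -0.61643771, -0.66901521,  0.76922471],
       [ 0.        ,  0.        ,  0.        ,  1.        ]])}
{'K': array([[332.93191776,   0.        , 320.01867753],
       [  0.        , 332.93191776, 200.36066082],
       [  0.        ,   0.        ,   1.        ]]), 'k1': -0.03084579551176847, 'tool_from_camera': array([[-8.84230736e-04, -9.65854164e-01, -2.59084835e-01,
         6.87228011e-02],
       [ 9.99999607e-01, -8.71013852e-04, -1.65806821e-04,
         1.52439782e-04],
       [-6.55212721e-05, -2.59084880e-01,  9.65854555e-01,
        -1.59449699e-01],
       [ 0.00000000e+00,  0.00000000e+00,  0.00000000e+00,
         1.00000000e+00]])}
```

View pics/scene0.png

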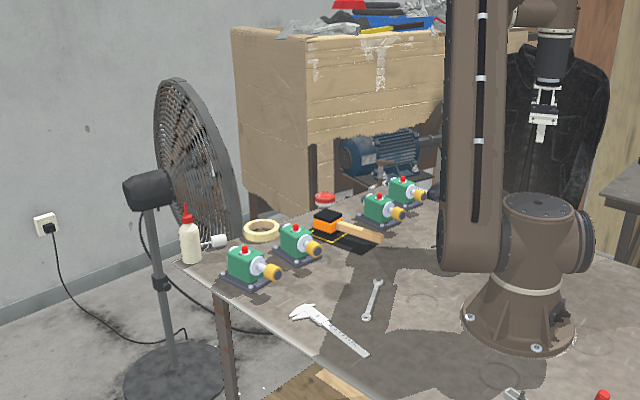

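View pics/side0.png

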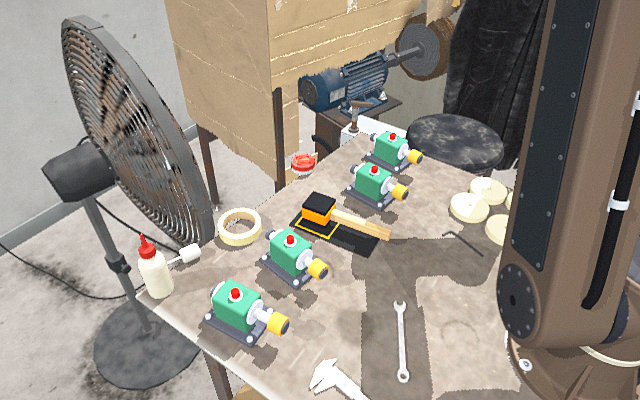

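Both views show four units. Red pins: scene (403,180), (378,195), (295,227), (244,249); side (393,136), (374,169), (290,239), (235,294). The brass collars point towards the robot. The mallet stands between the units, with its handle toward the robot.

```bash
cat > h.py <<'E'
import numpy as np, cv2
from cell import telemetry, vision
from scipy.spatial.transform import Rotation as R
def cam(n,obs=None):
    c=vision.calibration(n)
    if n=="wrist":
        o=obs or telemetry.get_obs(); T=np.eye(4); T[:3,:3]=R.from_rotvec(o["tool_rot"]).as_matrix(); T[:3,3]=o["eef_pos"]
        W=T@c["tool_from_camera"]
    else: W=np.linalg.inv(c["world_to_cam"])
    return c["K"],c["k1"],W
def ray(C,uv):
    K,k1,W=C
    p=cv2.undistortPoints(np.array([[uv]],float),K,np.array([k1,0,0,0.]))[0,0]
    return W[:3,3],W[:3,:3]@np.array([p[0],p[1],1.])
def plane(C,uv,z):
    o,d=ray(C,uv); return o+d*(z-o[2])/d[2]
def tri(C1,u1,C2,u2):
    o1,d1=ray(C1,u1);o2,d2=ray(C2,u2)
    s=np.linalg.lstsq(np.c_[d1,-d2],o2-o1,rcond=None)[0]
    a,b=o1+s[0]*d1,o2+s[1]*d2
    return (a+b)/2,np.linalg.norm(a-b)
def proj(C,P):
    K,k1,W=C; Q=np.linalg.inv(W)@np.r_[P,1]
    return cv2.projectPoints(Q[None,:3],np.zeros(3),np.zeros(3),K,np.array([k1,0,0,0.]))[0][0,0]
def mask(im,col):
    h=cv2.cvtColor(im,cv2.COLOR_BGR2HSV).astype(int);H,S,V=h[...,0],h[...,1],h[...,2]
    m={"red":((H<7)|(H>172))&(S>150)&(V>90),"brass":(H>17)&(H<32)&(S>130)&(V>90),
       "green":(H>65)&(H<90)&(S>90)&(V>40),"orange":(H>7)&(H<18)&(S>180)&(V>120)}[col]
    return m.astype(np.uint8)*255
def blobs(im,col,amin=15):
    n,l,s,c=cv2.connectedComponentsWithStats(mask(im,col),connectivity=8)
    return [(s[i,4],np.round(c[i],1).tolist(),s[i,:4].tolist()) for i in range(1,n) if s[i,4]>=amin]
E
python3 - <<'E'
from h import *
for n in ["scene","side"]:
    im=cv2.imread(f"pics/{n}0.png"); C=cam(n); print(n,C[2][:3,3].round(3))
    for col in ["red","brass","green","orange"]:
        for a,c,b in blobs(im,col,15):
            print(col,a,c,b, plane(C,c,{"red":.083,"brass":.052,"green":.06,"orange":.03}[col]).round(3)[:2])
E
```

```text
scene [-0.315  0.907  0.665]
red 269 [349.3, 4.1] [333, 0, 33, 9] [ 11.593 -12.488]
red 23 [439.7, 19.8] [434, 17, 12, 7] [ 4.877 -7.426]
red 22 [402.5, 178.3] [401, 176, 4, 6] [ 0.565 -0.35 ]
red 106 [325.8, 198.0] [315, 193, 20, 10] [ 0.633 -0.064]
red 26 [378.9, 195.3] [377, 193, 5, 6] [ 0.532 -0.187]
red 132 [186.3, 215.8] [181, 203, 12, 21] [0.827 0.287]
red 32 [295.2, 226.8] [293, 224, 6, 7] [0.559 0.127]
red 40 [244.4, 249.1] [242, 246, 6, 7] [0.559 0.292]
red 117 [602.5, 395.2] [595, 390, 15, 10] [-0.227  0.202]
brass 143 [376.0, 29.8] [360, 26, 33, 8] [ 4.536 -5.149]
brass 80 [418.4, 194.2] [414, 189, 13, 13] [ 0.491 -0.337]
brass 97 [396.7, 212.4] [392, 207, 14, 14] [ 0.459 -0.18 ]
brass 72 [329.5, 238.0] [312, 233, 35, 10] [0.492 0.069]
brass 122 [311.7, 247.3] [306, 241, 16, 16] [0.489 0.136]
brass 164 [270.7, 271.4] [264, 264, 18, 18] [0.476 0.282]
green 885 [386.5, 200.0] [364, 177, 52, 46] [ 0.526 -0.217]
green 543 [291.9, 240.6] [280, 225, 33, 34] [0.541 0.156]
green 735 [241.9, 264.4] [227, 245, 36, 39] [0.539 0.317]
orange 232 [325.0, 225.3] [314, 217, 28, 17] [ 0.5
[... 373 characters left out ...]
110 [413.2, 157.1] [407, 149, 16, 16] [ 0.483 -0.326]
brass 124 [397.7, 193.0] [392, 186, 16, 15] [ 0.451 -0.167]
brass 373 [315.9, 220.9] [295, 203, 45, 36] [0.559 0.029]
brass 145 [314.9, 270.8] [308, 261, 21, 19] [0.48  0.147]
brass 180 [275.1, 326.3] [266, 316, 23, 20] [0.467 0.291]
green 642 [388.1, 148.2] [374, 131, 34, 35] [ 0.554 -0.313]
green 789 [370.4, 181.5] [355, 162, 37, 39] [ 0.523 -0.158]
green 1013 [287.3, 251.5] [270, 228, 42, 49] [0.552 0.145]
green 1353 [234.0, 305.1] [212, 279, 49, 54] [0.553 0.305]
orange 25 [314.0, 211.8] [302, 208, 25, 9] [ 0.593 -0.012]
orange 34 [326.8, 219.5] [323, 214, 7, 12] [ 0.553 -0.008]
orange 23 [312.2, 220.6] [303, 217, 19, 8] [0.579 0.015]
```

```bash
cat >> h.py <<'E'
def go(pos,yaw,o=None):
    """shift (mm) in tool axes and turn so that TCP->pos and tool x -> opposite of heading yaw"""
    o=o or telemetry.get_obs(); M=R.from_rotvec(o["tool_rot"]).as_matrix()
    s=M.T@(np.array(pos)-o["eef_pos"])*1000
    cur=np.arctan2(-M[1,0],-M[0,0]); d=-(yaw-cur); d=(d+np.pi)%(2*np.pi)-np.pi
    print("go",s.round(1),"turn",round(d,3),"yaw now",round(cur,3),"pos",o["eef_pos"].round(4))
E
python3 -c "
from h import *
go([.50,-.25,.23],-.15)"
```

```text
go [-372.9  258.2   -3.9] turn 0.527 yaw now 0.377 pos [ 0.2482 -0.6273  0.2258]
```

Request:
{"fn": "carry_out", "kwargs": {"motion": [[-50, 35, -4, 0.11], [-100, 69, -4, 0.22], [-150, 104, -4, 0.33], [-200, 138, -4, 0.43], [-250, 173, -4, 0.527]]}}

```text
t: 0.72
eef_pos: [0.4178, -0.373, 0.2304]
tool_rot: [-0.241, -3.132, -0.0]
force: [1.6, -1.8, 0.1]
finger_gap: 0.0878
grasp_force: 0.0
```

```bash
python3 -c "
from h import *
go([.50,-.25,.23],-.15)"
```

```text
go [-62.4 134.1   0.4] turn -0.004 yaw now -0.154 pos [ 0.4178 -0.373   0.2304]
```

Request:
{"fn": "carry_out", "kwargs": {"motion": [[-23, 50, 0, 0], [-45, 95, 0, 0], [-62, 134, 0, 0], [-62, 134, 0, 0], [-62, 134, 0, 0]]}}

```text
t: 1.35
eef_pos: [0.4983, -0.2514, 0.2302]
tool_rot: [-0.235, -3.132, -0.0]
force: [0.1, 0.0, -0.4]
finger_gap: 0.0879
grasp_force: 0.0
```

Run:
```python
from h import *
o=telemetry.get_obs(); im=vision.capture("wrist"); cv2.imwrite("pics/w1.png",im); C=cam("wrist",o)
np.savez("pics/w1.npz",**{k:np.array(v) for k,v in o.items()})
print(o["eef_pos"])
for col in ["red","brass","green"]:
    for a,c,b in blobs(im,col,60):
        print(col,a,c,b, plane(C,c,{"red":.09,"brass":.06,"green":.075}[col]).round(4)[:2])
```

```text
[ 0.49827207 -0.25143718  0.23024721]
red 215 [393.7, 211.5] [386, 203, 17, 18] [ 0.5307 -0.1856]
brass 1014 [388.1, 124.5] [371, 110, 36, 31] [ 0.4522 -0.1772]
brass 876 [237.8, 181.6] [220, 166, 36, 31] [ 0.4856 -0.3331]
brass 212 [545.4, 179.5] [534, 168, 18, 29] [ 0.5302 -0.0225]
brass 548 [482.5, 210.5] [472, 179, 36, 79] [ 0.5537 -0.0881]
brass 748 [133.9, 276.0] [122, 248, 31, 57] [ 0.5722 -0.4701]
brass 734 [506.2, 276.2] [488, 248, 31, 57] [ 0.6342 -0.0633]
brass 2858 [486.6, 323.1] [289, 314, 350, 16] [ 0.6912 -0.0858]
green 1005 [631.3, 184.4] [618, 148, 22, 67] [0.5437 0.0554]
green 3481 [386.7, 204.4] [358, 164, 61, 79] [ 0.5274 -0.189 ]
green 1432 [250.9, 237.9] [211, 211, 62, 50] [ 0.5419 -0.3282]
```

View pics/w1.png

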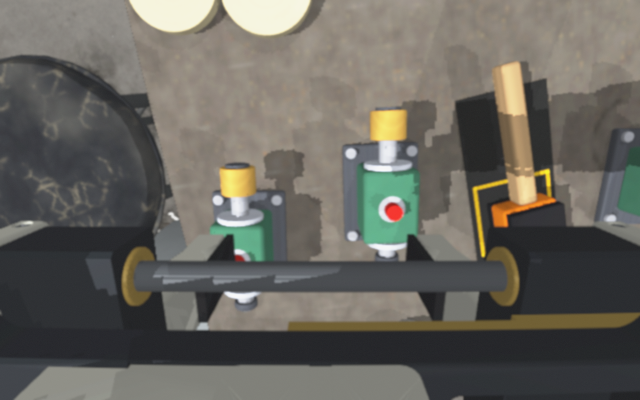

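The wrist view shows unit 2 whole (pin (394,211), collar (388,124)). Unit 1 has its collar at (238,182) and its pin hidden by the gripper. The mallet handle runs up at (512,130). I back up 75 mm to see both units whole.

Request:
{"fn": "carry_out", "kwargs": {"motion": [[40, 0, 0, 0], [75, 0, 0, 0], [75, 0, 0, 0], [75, 0, 0, 0]]}}

```text
t: 1.9
eef_pos: [0.4244, -0.2411, 0.231]
tool_rot: [0.238, 3.132, -0.0]
force: [0.4, 0.2, 0.8]
finger_gap: 0.0874
grasp_force: 0.0
```

```bash
cat > look.py <<'E'
from h import *
import sys
def look(name):
    o=telemetry.get_obs(); im=vision.capture("wrist"); cv2.imwrite(f"pics/{name}.png",im); C=cam("wrist",o)
    pins=[];cols=[]
    for a,c,b in blobs(im,"red",60):
        if a<500: pins.append(plane(C,c,.0885)[:2])
    for a,c,b in blobs(im,"brass",300):
        if a<2500 and b[2]<70 and b[3]<60 and c[1]<240: cols.append((plane(C,c,.064)[:2],c))
    for p in pins:
        print("pin",p.round(4))
        for q,c in cols:
            d=p-q; 
            if np.linalg.norm(d)<.13: print("   collar",q.round(4),c,"dist",round(np.linalg.norm(d),4),"yaw",round(np.arctan2(d[1],d[0]),3))
    return o,im,C
if __name__=="__main__": look(sys.argv[1])
E
python3 look.py w2
```

```text
pin [ 0.5586 -0.3444]
```

View pics/w2.png

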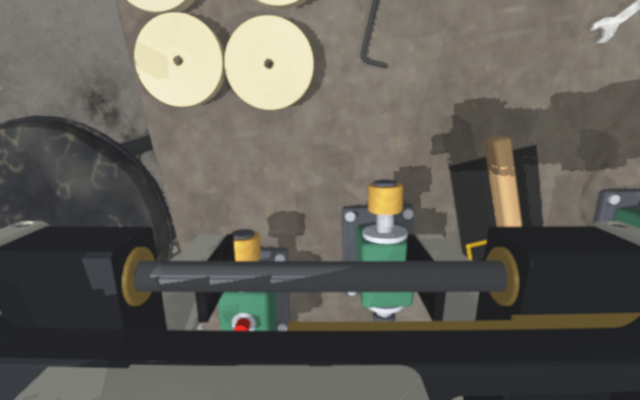

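That was the wrong way: image-up is toward the robot, so the units now sit behind the gripper crossbar (unit 1 pin at (243,324)). I move outboard instead.

Request:
{"fn": "carry_out", "kwargs": {"motion": [[-50, 0, 0, 0], [-100, 0, 0, 0], [-160, 0, 0, 0], [-160, 0, 0, 0], [-160, 0, 0, 0]]}}

```text
t: 2.58
eef_pos: [0.5826, -0.2645, 0.2291]
tool_rot: [-0.236, -3.13, -0.0]
force: [-0.0, -0.4, 0.7]
finger_gap: 0.0877
grasp_force: 0.0
```

```bash
python3 look.py w3
```

```text
pin [ 0.5321 -0.1856]
   collar [ 0.4523 -0.1783] [392.7, 28.1] dist 0.0801 yaw -0.092
pin [ 0.5634 -0.3457]
   collar [ 0.4847 -0.3322] [231.9, 92.4] dist 0.0798 yaw -0.169
pin [ 0.7164 -0.1927]
pin [ 0.7133 -0.1885]
```

```bash
python3 -c "
from h import *
go([.4845,-.3322,.13],-.169)"
```

```text
go [ 86.4 -81.6 100. ] turn 0.019 yaw now -0.15 pos [ 0.5822 -0.2645  0.2299]
```

Request:
{"fn": "carry_out", "kwargs": {"motion": [[30, -27, 10, 0.019], [60, -55, 30, 0.019], [86, -82, 60, 0.019], [86, -82, 100, 0.019], [86, -82, 100, 0.019]]}}

```text
t: 3.25
eef_pos: [0.4825, -0.3321, 0.1291]
tool_rot: [-0.267, -3.126, -0.002]
force: [-0.2, 0.1, 1.8]
finger_gap: 0.0876
grasp_force: 0.0
```

Run:
```python
from h import *
o=telemetry.get_obs(); im=vision.capture("wrist"); C=cam("wrist",o); cv2.imwrite("pics/w4.png",im)
print(proj(C,np.array([.4845,-.3322,.07])))
for a,c,b in blobs(im,"brass",300): print(a,c,b,plane(C,c,.066)[:2].round(4))
go([.4845,-.3322,.033],-.169)
```

```text
[319.50532427 217.86808298]
2351 [531.7, 132.3] [502, 111, 61, 43] [ 0.4512 -0.1829]
1822 [316.4, 215.9] [292, 193, 49, 44] [ 0.484  -0.3343]
746 [133.9, 276.1] [122, 248, 31, 57] [ 0.5071 -0.4765]
745 [506.3, 276.0] [488, 248, 31, 57] [ 0.5545 -0.2029]
3000 [484.2, 323.1] [289, 314, 350, 16] [ 0.5924 -0.2209]
go [-0.2  0.4 98.1] turn -0.0 yaw now -0.169 pos [ 0.4844 -0.3326  0.1311]
```

View pics/w4.png

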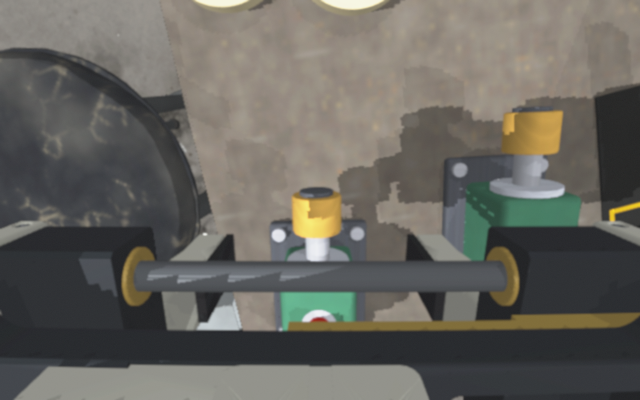

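The collar is centred between the fingers at (316,216). I descend and grip it.

Request:
{"fn": "carry_out", "kwargs": {"motion": [[0, -1.5, 35, 0], [0, -1.5, 70, 0], [0, -1.5, 97, 0], [0, -1.5, 97, 0], [0, -1.5, 97, 0]]}}

```text
t: 3.92
eef_pos: [0.4866, -0.3344, 0.0358]
tool_rot: [0.264, 3.128, -0.002]
force: [-0.3, 1.1, 0.2]
finger_gap: 0.0878
grasp_force: 0.0
```

Request:
{"fn": "carry_out", "kwargs": {"motion": [[0, 0, 0, 0], [0, 0, 0, 0], [0, 0, 0, 0], [0, 0, 0, 0], [0, 0, 0, 0]], "claw": 20, "force": 15}}

```text
t: 4.55
eef_pos: [0.4849, -0.334, 0.0335]
tool_rot: [-0.265, -3.13, -0.0]
force: [0.0, -0.7, -0.4]
finger_gap: 0.0434
grasp_force: 0.0
```

Request:
{"fn": "carry_out", "kwargs": {"motion": [[-1.5, 0, 0, 0], [-3, 0, 0, 0], [-4.5, 0, 0, 0], [-6, 0, 0, 0], [-6, 0, 0, 0]]}}

```text
t: 5.18
eef_pos: [0.4903, -0.3354, 0.0335]
tool_rot: [-0.265, -3.129, 0.001]
force: [-3.8, -4.6, 1.8]
finger_gap: 0.0342
grasp_force: 15.0
```

Request:
{"fn": "carry_out", "kwargs": {"motion": [[-2, 0, 0, 0], [-4, 0, 0, 0], [-6, 0, 0, 0], [-6, 0, 0, 0]]}}

```text
t: 5.68
eef_pos: [0.4917, -0.3356, 0.0332]
tool_rot: [-0.266, -3.121, -0.002]
force: [-15.3, -0.3, 11.3]
finger_gap: 0.0341
grasp_force: 15.0
```

Request:
{"fn": "carry_out", "kwargs": {"motion": [[-2, 0, 0, 0], [-4, 0, 0, 0], [-6, 0, 0, 0], [-6, 0, 0, 0]]}}

```text
t: 6.18
eef_pos: [0.4949, -0.3361, 0.0319]
tool_rot: [-0.267, -3.116, -0.004]
force: [-18.9, -1.5, 8.6]
finger_gap: 0.034
grasp_force: 14.9
```

Request:
{"fn": "carry_out", "kwargs": {"motion": [[0, 0, 0, 0], [0, 0, 0, 0], [0, 0, -40, 0], [0, 0, -90, 0], [0, 0, -100, 0]], "claw": 70}}

```text
t: 6.8
eef_pos: [0.5056, -0.3377, 0.1377]
tool_rot: [0.263, 3.123, -0.003]
force: [1.3, -0.7, 0.1]
finger_gap: 0.0694
grasp_force: 0.0
```

Run:
```python
from h import *
C=cam("side"); print("handle end",plane(C,(390,237),.033)[:2])
go([.4523,-.1795,.13],-.095)
```

```text
handle end [ 0.40491562 -0.04170817]
go [ 79.1 147.1   6.9] turn -0.073 yaw now -0.168 pos [ 0.5056 -0.3377  0.1377]
```

Request:
{"fn": "carry_out", "kwargs": {"motion": [[30, 50, 7, -0.073], [60, 100, 7, -0.073], [81, 147, 7, -0.073], [81, 147, 7, -0.073], [81, 147, 7, -0.073]]}}

```text
t: 7.42
eef_pos: [0.4485, -0.1782, 0.1268]
tool_rot: [0.149, 3.137, 0.0]
force: [0.2, 0.3, -0.1]
finger_gap: 0.0699
grasp_force: 0.0
```

Run:
```python
from h import *
o=telemetry.get_obs(); im=vision.capture("wrist"); C=cam("wrist",o); cv2.imwrite("pics/w5.png",im)
print(proj(C,np.array([.4523,-.1795,.066])))
for a,c,b in blobs(im,"brass",1000): print(a,c,b,plane(C,c,.066)[:2].round(4))
go([.4523,-.1795,.033],-.095)
```

```text
[317.97177267 219.37023184]
1868 [322.3, 217.7] [298, 194, 49, 45] [ 0.4514 -0.1764]
3218 [456.1, 323.5] [249, 315, 370, 15] [ 0.5464 -0.082 ]
go [-4.  -0.5 93.6] turn -0.001 yaw now -0.096 pos [ 0.4483 -0.1786  0.1266]
```

Request:
{"fn": "carry_out", "kwargs": {"motion": [[-3, 1.5, 35, 0], [-3, 1.5, 70, 0], [-3, 1.5, 93, 0], [-3, 1.5, 93, 0], [-3, 1.5, 93, 0]]}}

```text
t: 8.1
eef_pos: [0.4514, -0.1779, 0.034]
tool_rot: [0.152, 3.137, -0.0]
force: [0.6, 0.5, 0.5]
finger_gap: 0.0699
grasp_force: 0.0
```

Request:
{"fn": "carry_out", "kwargs": {"motion": [[0, 0, 0, 0], [0, 0, 0, 0], [0, 0, 0, 0], [0, 0, 0, 0], [0, 0, 0, 0]], "claw": 20, "force": 15}}

```text
t: 8.72
eef_pos: [0.4509, -0.1769, 0.0338]
tool_rot: [0.151, 3.138, 0.001]
force: [-0.9, 5.1, 3.7]
finger_gap: 0.0337
grasp_force: 15.0
```

Request:
{"fn": "carry_out", "kwargs": {"motion": [[0, 0, 0, 0], [-2, 0, 0, 0], [-4, 0, 0, 0], [-6, 0, 0, 0], [-6, 0, 0, 0]]}}

```text
t: 9.35
eef_pos: [0.4567, -0.1775, 0.0337]
tool_rot: [-0.151, -3.138, -0.0]
force: [-2.8, 5.4, 5.1]
finger_gap: 0.0341
grasp_force: 15.0
```

Request:
{"fn": "carry_out", "kwargs": {"motion": [[-2, 0, 0, 0], [-4, 0, 0, 0], [-6, 0, 0, 0], [-6, 0, 0, 0]]}}

```text
t: 9.85
eef_pos: [0.4579, -0.1777, 0.033]
tool_rot: [-0.153, -3.13, -0.001]
force: [-12.9, 11.1, 16.7]
finger_gap: 0.0337
grasp_force: 15.0
```

Request:
{"fn": "carry_out", "kwargs": {"motion": [[-2, 0, 0, 0], [-4, 0, 0, 0], [-5, 0, 0, 0], [-5, 0, 0, 0]]}}

```text
t: 10.35
eef_pos: [0.4602, -0.178, 0.0319]
tool_rot: [-0.154, -3.125, -0.002]
force: [-17.7, 12.4, 13.4]
finger_gap: 0.034
grasp_force: 15.0
```

Request:
{"fn": "carry_out", "kwargs": {"motion": [[0, 0, 0, 0], [0, 0, 0, 0], [0, 0, -50, 0], [0, 0, -100, 0], [0, 0, -150, 0]], "claw": 70}}

```text
t: 10.98
eef_pos: [0.4679, -0.1791, 0.1853]
tool_rot: [0.151, 3.137, -0.0]
force: [2.0, 0.0, 0.2]
finger_gap: 0.0693
grasp_force: 0.0
```

Run:
```python
from h import *
go([.60,.2,.23],-.05)
```

```text
go [-95.1 390.  -44.7] turn -0.046 yaw now -0.096 pos [ 0.4679 -0.1791  0.1853]
```

Request:
{"fn": "carry_out", "kwargs": {"motion": [[-10, 50, -25, -0.046], [-22, 105, -45, -0.046], [-37, 160, -45, -0.046], [-50, 215, -45, -0.046], [-65, 270, -45, -0.046]]}}

```text
t: 11.6
eef_pos: [0.5591, 0.0855, 0.229]
tool_rot: [0.079, 3.139, 0.001]
force: [0.9, -0.8, 0.7]
finger_gap: 0.0703
grasp_force: 0.0
```

Request:
{"fn": "carry_out", "kwargs": {"motion": [[-15, 55, 0, 0], [-25, 100, 0, 0], [-35, 120, 0, 0], [-35, 120, 0, 0], [-35, 120, 0, 0]]}}

```text
t: 12.22
eef_pos: [0.5992, 0.2009, 0.2284]
tool_rot: [-0.08, -3.14, 0.001]
force: [0.4, -0.2, 0.4]
finger_gap: 0.07
grasp_force: 0.0
```

```bash
python3 look.py w6
```

```text
pin [0.5606 0.2915]
   collar [0.4703 0.2809] [401.2, 38.2] dist 0.0909 yaw 0.117
pin [0.5594 0.1286]
   collar [0.4814 0.1403] [246.5, 59.9] dist 0.0788 yaw -0.149
```

Run:
```python
from h import *
go([.4814,.1403,.13],-.149)
```

```text
go [114.5 -66.3  98.7] turn 0.098 yaw now -0.051 pos [0.5992 0.2006 0.2287]
```

Request:
{"fn": "carry_out", "kwargs": {"motion": [[40, -25, 10, 0.098], [80, -50, 30, 0.098], [114, -66, 60, 0.098], [114, -66, 98, 0.098], [114, -66, 98, 0.098]]}}

```text
t: 12.9
eef_pos: [0.4805, 0.1396, 0.1294]
tool_rot: [-0.234, -3.13, 0.003]
force: [-0.1, 0.9, 0.4]
finger_gap: 0.0701
grasp_force: 0.0
```

Request:
{"fn": "carry_out", "kwargs": {"motion": [[0, 0, 0, 0], [0, 0, 0, 0]]}}

```text
t: 13.15
eef_pos: [0.4833, 0.142, 0.132]
tool_rot: [0.233, 3.131, 0.002]
force: [-0.7, 0.4, 0.4]
finger_gap: 0.0704
grasp_force: 0.0
```

```bash
cat > near.py <<'E'
from h import *
import sys
x,y,yaw=map(float,sys.argv[1:4])
o=telemetry.get_obs(); im=vision.capture("wrist"); C=cam("wrist",o)
print(proj(C,np.array([x,y,.066])))
for a,c,b in blobs(im,"brass",1000):
    if b[2]<100: print(a,c,b,plane(C,c,.066)[:2].round(4))
go([x,y,.033],yaw)
E
python3 near.py .4814 .1403 -.149
```

```text
[316.43853131 209.55301732]
2144 [510.7, 164.5] [482, 139, 57, 48] [0.4694 0.2775]
1749 [314.3, 209.0] [291, 186, 48, 44] [0.4808 0.1389]
go [ 1.6 -2.  98.8] turn 0.001 yaw now -0.148 pos [0.4831 0.1419 0.1318]
```

Request:
{"fn": "carry_out", "kwargs": {"motion": [[1.5, -2.5, 35, 0], [1.5, -2.5, 70, 0], [1.5, -2.5, 98, 0], [1.5, -2.5, 98, 0], [1.5, -2.5, 98, 0]]}}

```text
t: 13.82
eef_pos: [0.4812, 0.1398, 0.0337]
tool_rot: [0.232, 3.132, 0.001]
force: [-0.1, 0.2, 0.5]
finger_gap: 0.07
grasp_force: 0.0
```

Request:
{"fn": "carry_out", "kwargs": {"motion": [[0, 0, 0, 0], [0, 0, 0, 0], [0, 0, 0, 0], [0, 0, 0, 0], [0, 0, 0, 0]], "claw": 20, "force": 15}}

```text
t: 14.45
eef_pos: [0.4798, 0.1383, 0.0327]
tool_rot: [-0.232, -3.132, 0.002]
force: [-0.5, -5.4, 5.6]
finger_gap: 0.0337
grasp_force: 15.0
```

Request:
{"fn": "carry_out", "kwargs": {"motion": [[0, 0, 0, 0], [-2, 0, 0, 0], [-4, 0, 0, 0], [-6, 0, 0, 0], [-6, 0, 0, 0]]}}

```text
t: 15.08
eef_pos: [0.4852, 0.1376, 0.0327]
tool_rot: [-0.232, -3.131, 0.002]
force: [-4.8, -1.6, 9.2]
finger_gap: 0.0339
grasp_force: 15.0
```

Request:
{"fn": "carry_out", "kwargs": {"motion": [[-2, 0, 0, 0], [-4, 0, 0, 0], [-6, 0, 0, 0], [-6, 0, 0, 0]]}}

```text
t: 15.58
eef_pos: [0.4881, 0.137, 0.0317]
tool_rot: [-0.234, -3.127, 0.003]
force: [-18.1, 7.7, 9.8]
finger_gap: 0.0336
grasp_force: 15.0
```

Request:
{"fn": "carry_out", "kwargs": {"motion": [[-2, 0, 0, 0], [-4, 0, 0, 0], [-5, 0, 0, 0], [-5, 0, 0, 0]]}}

```text
t: 16.08
eef_pos: [0.4923, 0.1364, 0.031]
tool_rot: [-0.235, -3.125, 0.003]
force: [-18.7, 9.3, 4.5]
finger_gap: 0.0338
grasp_force: 15.0
```

Request:
{"fn": "carry_out", "kwargs": {"motion": [[0, 0, 0, 0], [0, 0, 0, 0], [0, 0, -50, 0], [0, 0, -98, 0], [0, 0, -98, 0]], "claw": 70}}

```text
t: 16.7
eef_pos: [0.4997, 0.1381, 0.1347]
tool_rot: [0.232, 3.126, 0.007]
force: [0.3, 0.5, -0.5]
finger_gap: 0.0697
grasp_force: 0.0
```

Run:
```python
from h import *
go([.4697,.2800,.13],.117)
```

```text
go [ 50.7 135.9   5.1] turn -0.265 yaw now -0.148 pos [0.4997 0.1381 0.1347]
```

Request:
{"fn": "carry_out", "kwargs": {"motion": [[20, 50, 5, -0.13], [40, 100, 5, -0.265], [51, 136, 5, -0.265], [51, 136, 5, -0.265], [51, 136, 5, -0.265]]}}

```text
t: 17.32
eef_pos: [0.4665, 0.2784, 0.1249]
tool_rot: [0.183, -3.135, 0.001]
force: [-1.0, -0.4, -0.4]
finger_gap: 0.0702
grasp_force: 0.0
```

Request:
{"fn": "carry_out", "kwargs": {"motion": [[0, 0, 0, 0], [0, 0, 0, 0]]}}

```text
t: 17.58
eef_pos: [0.4669, 0.278, 0.1256]
tool_rot: [0.181, -3.136, 0.0]
force: [0.1, -0.7, -0.0]
finger_gap: 0.0702
grasp_force: 0.0
```

```bash
python3 near.py .4697 .2800 .117
```

```text
[321.99201217 218.57209792]
1494 [125.2, 212.5] [98, 191, 57, 37] [0.4811 0.1436]
1891 [325.7, 217.9] [302, 194, 49, 46] [0.4689 0.2825]
go [-3.   1.5 92.6] turn -0.001 yaw now 0.116 pos [0.4669 0.2781 0.1256]
```

Request:
{"fn": "carry_out", "kwargs": {"motion": [[-2, 3, 35, 0], [-2, 3, 70, 0], [-2, 3, 92, 0], [-2, 3, 92, 0], [-2, 3, 92, 0]]}}

```text
t: 18.25
eef_pos: [0.4689, 0.2823, 0.0345]
tool_rot: [-0.183, 3.135, 0.001]
force: [1.0, -0.4, -0.3]
finger_gap: 0.0701
grasp_force: 0.0
```

Request:
{"fn": "carry_out", "kwargs": {"motion": [[0, 0, 0, 0], [0, 0, 0, 0], [0, 0, 0, 0], [0, 0, 0, 0], [0, 0, 0, 0]], "claw": 20, "force": 15}}

```text
t: 18.88
eef_pos: [0.4685, 0.2825, 0.0337]
tool_rot: [-0.183, 3.136, 0.001]
force: [-1.9, 1.8, -0.5]
finger_gap: 0.034
grasp_force: 15.0
```

Request:
{"fn": "carry_out", "kwargs": {"motion": [[0, 0, 0, 0], [-3, 0, 0, 0], [-6, 0, 0, 0], [-9, 0, 0, 0], [-12, 0, 0, 0]]}}

```text
t: 19.5
eef_pos: [0.4804, 0.2837, 0.0337]
tool_rot: [-0.183, 3.136, 0.001]
force: [-3.8, 2.8, 2.9]
finger_gap: 0.0343
grasp_force: 15.0
```

Request:
{"fn": "carry_out", "kwargs": {"motion": [[-2, 0, 0, 0], [-4, 0, 0, 0], [-6, 0, 0, 0], [-6, 0, 0, 0]]}}

```text
t: 20.0
eef_pos: [0.4855, 0.2842, 0.0337]
tool_rot: [0.183, -3.135, -0.0]
force: [-8.8, 4.8, 6.8]
finger_gap: 0.034
grasp_force: 15.0
```

Request:
{"fn": "carry_out", "kwargs": {"motion": [[-2, 0, 0, 0], [-4, 0, 0, 0], [-6, 0, 0, 0], [-6, 0, 0, 0]]}}

```text
t: 20.5
eef_pos: [0.4887, 0.2845, 0.0328]
tool_rot: [0.182, -3.131, 0.002]
force: [-20.3, 8.8, 7.8]
finger_gap: 0.034
grasp_force: 15.0
```

Request:
{"fn": "carry_out", "kwargs": {"motion": [[-2, 0, 0, 0], [-4, 0, 0, 0], [-5, 0, 0, 0], [-5, 0, 0, 0]]}}

```text
t: 21.0
eef_pos: [0.4929, 0.2849, 0.0321]
tool_rot: [0.181, -3.13, 0.002]
force: [-21.7, 10.7, 4.7]
finger_gap: 0.034
grasp_force: 14.9
```

```bash
cat > sd.py <<'E'
from h import *
import sys
pins=np.array([[.5634,-.3457],[.532,-.1856],[.5594,.1286],[.5606,.2915]])
def rep(im,n):
    C=cam(n); bb=blobs(im,"brass",60); out=[]
    for p in pins:
        c=[(np.linalg.norm(q-p),a) for a,uv,b in bb for q in [plane(C,uv,.056)[:2]] if q[0]<p[0]-.03]
        out+=[tuple(np.round(min(c),4))]
    print(n,out)
if __name__=="__main__":
    for n in ["scene","side"]:
        rep(cv2.imread(f"pics/{n}0.png"),n)
        im=vision.capture(n); cv2.imwrite(f"pics/{n}_{sys.argv[1]}.png",im); rep(im,n)
E
python3 sd.py in
```

```text
scene [(np.float64(0.079), np.float64(80.0)), (np.float64(0.0788), np.float64(97.0)), (np.float64(0.0762), np.float64(122.0)), (np.float64(0.09), np.float64(164.0))]
scene [(np.float64(0.0745), np.float64(80.0)), (np.float64(0.0737), np.float64(97.0)), (np.float64(0.0712), np.float64(119.0)), (np.float64(0.075), np.float64(113.0))]
side [(np.float64(0.0857), np.float64(110.0)), (np.float64(0.0858), np.float64(124.0)), (np.float64(0.0838), np.float64(145.0)), (np.float64(0.0951), np.float64(180.0))]Traceback (most recent call last):
  File "sd.py", line 13, in <module>
    im=vision.capture(n); cv2.imwrite(f"pics/{n}_{sys.argv[1]}.png",im); rep(im,n)
                                                                         ~~~^^^^^^
  File "sd.py", line 8, in rep
    out+=[tuple(np.round(min(c),4))]
                         ~~~^^^
ValueError: min() iterable argument is empty
```

All four are in (scene collar distances about 74 mm). Now I regrip unit 4 on its centre and draw it.

Request:
{"fn": "carry_out", "kwargs": {"motion": [[0, 0, 0, 0], [0, 0, 0, 0], [9, 0, 0, 0], [9, 0, 0, 0], [9, 0, 0, 0]], "claw": 70}}

```text
t: 21.72
eef_pos: [0.4883, 0.2843, 0.0337]
tool_rot: [-0.183, 3.136, 0.0]
force: [-0.2, -0.2, 0.9]
finger_gap: 0.069
grasp_force: 0.0
```

Request:
{"fn": "carry_out", "kwargs": {"motion": [[0, 0, 0, 0], [0, 0, 0, 0], [0, 0, 0, 0], [0, 0, 0, 0], [0, 0, 0, 0]], "claw": 20, "force": 15}}

```text
t: 22.35
eef_pos: [0.4883, 0.2846, 0.0336]
tool_rot: [-0.183, 3.136, 0.001]
force: [-0.8, 2.4, -0.7]
finger_gap: 0.0338
grasp_force: 15.0
```

Request:
{"fn": "carry_out", "kwargs": {"motion": [[0, 0, 0, 0], [4, 0, 0, 0], [8, 0, 0, 0], [12, 0, 0, 0], [12, 0, 0, 0]]}}

```text
t: 22.98
eef_pos: [0.4758, 0.2832, 0.0335]
tool_rot: [0.184, -3.136, -0.001]
force: [-1.7, 5.1, -3.8]
finger_gap: 0.0342
grasp_force: 15.0
```

Request:
{"fn": "carry_out", "kwargs": {"motion": [[3, 0, 0, 0], [6, 0, 0, 0], [9, 0, 0, 0], [12, 0, 0, 0], [12, 0, 0, 0]]}}

```text
t: 23.6
eef_pos: [0.4643, 0.282, 0.0336]
tool_rot: [-0.184, 3.136, 0.001]
force: [0.7, 5.8, -5.1]
finger_gap: 0.0338
grasp_force: 15.0
```

Request:
{"fn": "carry_out", "kwargs": {"motion": [[2, 0, 0, 0], [4, 0, 0, 0], [6, 0, 0, 0], [6, 0, 0, 0]]}}

```text
t: 24.1
eef_pos: [0.4602, 0.2817, 0.0337]
tool_rot: [-0.184, 3.133, 0.002]
force: [11.6, 3.6, -11.8]
finger_gap: 0.0343
grasp_force: 15.0
```

Request:
{"fn": "carry_out", "kwargs": {"motion": [[1, 0, 0, 0], [3, 0, 0, 0], [4, 0, 0, 0], [4, 0, 0, 0]]}}

```text
t: 24.6
eef_pos: [0.458, 0.2815, 0.0345]
tool_rot: [-0.185, 3.131, 0.003]
force: [19.1, -0.9, -10.3]
finger_gap: 0.0337
grasp_force: 15.0
```

Request:
{"fn": "carry_out", "kwargs": {"motion": [[0, 0, 0, 0], [0, 0, 0, 0], [0, 0, -50, 0], [0, 0, -97, 0], [0, 0, -97, 0]], "claw": 70}}

```text
t: 25.22
eef_pos: [0.4557, 0.2818, 0.1344]
tool_rot: [-0.185, 3.132, 0.007]
force: [-0.4, -0.4, -1.4]
finger_gap: 0.0694
grasp_force: 0.0
```

```bash
python3 - <<'E'
from h import *
yaw=-.149; p=np.array([.5594,.1286])
q=p-.075*np.array([np.cos(yaw),np.sin(yaw)]); print(q)
go([*q,.13],yaw)
E
python3 sd.py out4
```

```text
[0.485231  0.1397337]
go [ -12.7 -144.5    3.9] turn 0.267 yaw now 0.118 pos [0.4557 0.2818 0.1344]
scene [(np.float64(0.079), np.float64(80.0)), (np.float64(0.0788), np.float64(97.0)), (np.float64(0.0762), np.float64(122.0)), (np.float64(0.09), np.float64(164.0))]
scene [(np.float64(0.0745), np.float64(80.0)), (np.float64(0.0737), np.float64(94.0)), (np.float64(0.0718), np.float64(116.0)), (np.float64(0.101), np.float64(152.0))]
side [(np.float64(0.0857), np.float64(110.0)), (np.float64(0.0858), np.float64(124.0)), (np.float64(0.0838), np.float64(145.0)), (np.float64(0.0951), np.float64(180.0))]
side [(np.float64(0.6456), np.float64(179.0)), (np.float64(0.4826), np.float64(179.0)), (np.float64(0.1934), np.float64(179.0)), (np.float64(0.107), np.float64(179.0))]
```

Unit 4 slid about 28 mm, so it is worn and out. Unit 3 is next.

Request:
{"fn": "carry_out", "kwargs": {"motion": [[-5, -50, 4, 0.13], [-10, -100, 4, 0.267], [-13, -145, 4, 0.267], [-13, -145, 4, 0.267], [-13, -145, 4, 0.267]]}}

```text
t: 25.95
eef_pos: [0.4837, 0.1374, 0.1256]
tool_rot: [-0.237, -3.131, 0.002]
force: [1.2, -0.4, -0.3]
finger_gap: 0.0697
grasp_force: 0.0
```

Request:
{"fn": "carry_out", "kwargs": {"motion": [[0, 0, 0, 0], [0, 0, 0, 0]]}}

```text
t: 26.2
eef_pos: [0.4841, 0.1386, 0.1263]
tool_rot: [-0.234, -3.133, 0.0]
force: [0.1, 0.2, 0.2]
finger_gap: 0.07
grasp_force: 0.0
```

```bash
python3 near.py .4852 .139 -.149
```

```text
[320.18975586 215.74537315]
2347 [518.5, 148.7] [487, 122, 61, 50] [0.4588 0.2761]
1844 [318.9, 216.5] [294, 193, 50, 45] [0.4856 0.138 ]
go [-1.   0.6 93.4] turn -0.0 yaw now -0.149 pos [0.4841 0.1385 0.1264]
```

Request:
{"fn": "carry_out", "kwargs": {"motion": [[-1, 0, 35, 0], [-1, 0, 70, 0], [-1, 0, 93, 0], [-1, 0, 93, 0], [-1, 0, 93, 0]]}}

```text
t: 26.88
eef_pos: [0.4858, 0.1383, 0.0343]
tool_rot: [0.235, 3.132, 0.001]
force: [-0.2, -0.1, 1.1]
finger_gap: 0.0702
grasp_force: 0.0
```

Request:
{"fn": "carry_out", "kwargs": {"motion": [[0, 0, 0, 0], [0, 0, 0, 0], [0, 0, 0, 0], [0, 0, 0, 0], [0, 0, 0, 0]], "claw": 20, "force": 15}}

```text
t: 27.5
eef_pos: [0.4853, 0.1376, 0.0337]
tool_rot: [0.235, 3.133, -0.0]
force: [0.4, -1.7, 3.7]
finger_gap: 0.0341
grasp_force: 15.0
```

Request:
{"fn": "carry_out", "kwargs": {"motion": [[0, 0, 0, 0], [3, 0, 0, 0], [6, 0, 0, 0], [8, 0, 0, 0], [8, 0, 0, 0]]}}

```text
t: 28.12
eef_pos: [0.4773, 0.1387, 0.0337]
tool_rot: [0.235, 3.133, -0.0]
force: [1.3, -4.7, 4.6]
finger_gap: 0.0342
grasp_force: 15.0
```

Request:
{"fn": "carry_out", "kwargs": {"motion": [[2, 0, 0, 0], [4, 0, 0, 0], [6, 0, 0, 0], [6, 0, 0, 0]]}}

```text
t: 28.62
eef_pos: [0.4742, 0.14, 0.034]
tool_rot: [0.234, 3.129, 0.001]
force: [16.1, -10.4, -6.0]
finger_gap: 0.0341
grasp_force: 15.0
```

Request:
{"fn": "carry_out", "kwargs": {"motion": [[2, 0, 0, 0], [4, 0, 0, 0], [4, 0, 0, 0]]}}

```text
t: 29.0
eef_pos: [0.4707, 0.1407, 0.0344]
tool_rot: [0.234, 3.128, 0.002]
force: [17.5, -11.2, -2.7]
finger_gap: 0.0338
grasp_force: 15.0
```

Request:
{"fn": "carry_out", "kwargs": {"motion": [[0, 0, 0, 0], [0, 0, 0, 0], [0, 0, -50, 0], [0, 0, -97, 0], [0, 0, -97, 0]], "claw": 70}}

```text
t: 29.62
eef_pos: [0.4692, 0.1421, 0.1341]
tool_rot: [0.234, 3.128, 0.007]
force: [0.5, 0.1, -0.6]
finger_gap: 0.0698
grasp_force: 0.0
```

```bash
python3 - <<'E'
from h import *
yaw=-.095; p=np.array([.532,-.1856])
q=p-.075*np.array([np.cos(yaw),np.sin(yaw)]); print(q)
go([*q,.13],yaw)
E
python3 sd.py out3
```

```text
[ 0.45733818 -0.17848571]
go [ -36.  -318.8    2.6] turn -0.055 yaw now -0.15 pos [0.4692 0.1421 0.1341]
scene [(np.float64(0.079), np.float64(80.0)), (np.float64(0.0788), np.float64(97.0)), (np.float64(0.0762), np.float64(122.0)), (np.float64(0.09), np.float64(164.0))]
scene [(np.float64(0.0745), np.float64(80.0)), (np.float64(0.0732), np.float64(99.0)), (np.float64(0.0818), np.float64(122.0)), (np.float64(0.1005), np.float64(161.0))]
side [(np.float64(0.0857), np.float64(110.0)), (np.float64(0.0858), np.float64(124.0)), (np.float64(0.0838), np.float64(145.0)), (np.float64(0.0951), np.float64(180.0))]
side [(np.float64(0.5031), np.float64(172.0)), (np.float64(0.34), np.float64(172.0)), (np.float64(0.0883), np.float64(172.0)), (np.float64(0.1038), np.float64(323.0))]
```

Request:
{"fn": "carry_out", "kwargs": {"motion": [[-5, -55, -10, -0.055], [-12, -110, -10, -0.055], [-20, -165, -10, -0.055], [-26, -220, -10, -0.055], [-32, -275, -10, -0.055]]}}

```text
t: 30.35
eef_pos: [0.4568, -0.1377, 0.1393]
tool_rot: [-0.149, -3.136, -0.0]
force: [2.0, -0.3, 0.4]
finger_gap: 0.0702
grasp_force: 0.0
```

Request:
{"fn": "carry_out", "kwargs": {"motion": [[-4, -43, 13, 0], [-4, -43, 13, 0], [-4, -43, 13, 0]]}}

```text
t: 30.72
eef_pos: [0.4571, -0.1793, 0.1265]
tool_rot: [-0.151, -3.136, -0.0]
force: [-0.1, 0.9, -1.3]
finger_gap: 0.07
grasp_force: 0.0
```

```bash
python3 near.py .4573 -.177 -.095
```

```text
[322.71471491 214.27735971]
1898 [322.6, 214.6] [298, 191, 50, 45] [ 0.4575 -0.1771]
go [ 0.3  1.8 94. ] turn 0.0 yaw now -0.095 pos [ 0.4575 -0.1789  0.127 ]
```

Request:
{"fn": "carry_out", "kwargs": {"motion": [[0, 2, 35, 0], [0, 2, 70, 0], [0, 2, 93.5, 0], [0, 2, 93.5, 0], [0, 2, 93.5, 0]]}}

```text
t: 31.4
eef_pos: [0.459, -0.1768, 0.035]
tool_rot: [0.147, 3.137, -0.0]
force: [0.9, -0.8, 0.5]
finger_gap: 0.0702
grasp_force: 0.0
```

Request:
{"fn": "carry_out", "kwargs": {"motion": [[0, 0, 0, 0], [0, 0, 0, 0], [0, 0, 0, 0], [0, 0, 0, 0], [0, 0, 0, 0]], "claw": 20, "force": 15}}

```text
t: 32.02
eef_pos: [0.4581, -0.1776, 0.0342]
tool_rot: [0.15, 3.138, -0.0]
force: [-0.6, -0.3, 2.1]
finger_gap: 0.034
grasp_force: 15.0
```

Request:
{"fn": "carry_out", "kwargs": {"motion": [[0, 0, 0, 0], [3, 0, 0, 0], [6, 0, 0, 0], [8, 0, 0, 0], [8, 0, 0, 0]]}}

```text
t: 32.65
eef_pos: [0.45, -0.1767, 0.0342]
tool_rot: [0.149, 3.138, -0.0]
force: [1.8, -2.8, 1.5]
finger_gap: 0.034
grasp_force: 15.0
```

Request:
{"fn": "carry_out", "kwargs": {"motion": [[2, 0, 0, 0], [4, 0, 0, 0], [6, 0, 0, 0], [6, 0, 0, 0]]}}

```text
t: 33.15
eef_pos: [0.4439, -0.1761, 0.0342]
tool_rot: [0.149, 3.138, 0.0]
force: [1.4, -2.7, 4.5]
finger_gap: 0.0344
grasp_force: 15.0
```

Unit 2 is still sliding at 14 mm, so it is worn.

Request:
{"fn": "carry_out", "kwargs": {"motion": [[3, 0, 0, 0], [6, 0, 0, 0], [9, 0, 0, 0], [12, 0, 0, 0], [12, 0, 0, 0]]}}

```text
t: 33.78
eef_pos: [0.4317, -0.1748, 0.0341]
tool_rot: [-0.149, -3.138, -0.0]
force: [1.8, 1.9, 6.8]
finger_gap: 0.034
grasp_force: 15.0
```

Request:
{"fn": "carry_out", "kwargs": {"motion": [[2, 0, 0, 0], [4, 0, 0, 0], [6, 0, 0, 0], [6, 0, 0, 0]]}}

```text
t: 34.28
eef_pos: [0.43, -0.1746, 0.0344]
tool_rot: [0.148, 3.131, -0.0]
force: [15.8, -4.2, -10.3]
finger_gap: 0.0337
grasp_force: 15.0
```

Request:
{"fn": "carry_out", "kwargs": {"motion": [[1, 0, 0, 0], [2, 0, 0, 0], [3, 0, 0, 0], [3, 0, 0, 0]]}}

```text
t: 34.78
eef_pos: [0.429, -0.1744, 0.0348]
tool_rot: [0.146, 3.128, -0.001]
force: [18.2, -7.6, -13.4]
finger_gap: 0.0336
grasp_force: 15.0
```

Request:
{"fn": "carry_out", "kwargs": {"motion": [[0, 0, 0, 0], [0, 0, 0, 0], [0, 0, -50, 0], [0, 0, -97, 0], [0, 0, -97, 0]], "claw": 70}}

```text
t: 35.4
eef_pos: [0.4242, -0.1742, 0.134]
tool_rot: [0.149, 3.133, 0.0]
force: [0.4, 0.2, 0.3]
finger_gap: 0.0694
grasp_force: 0.0
```

```bash
python3 - <<'E'
from h import *
yaw=-.169; p=np.array([.5634,-.3457])
q=p-.075*np.array([np.cos(yaw),np.sin(yaw)]); print(q)
go([*q,.13],yaw)
E
python3 sd.py out2
```

```text
[ 0.48946849 -0.33308525]
go [ -80.  -152.     4.3] turn 0.074 yaw now -0.095 pos [ 0.4242 -0.1742  0.134 ]
scene [(np.float64(0.079), np.float64(80.0)), (np.float64(0.0788), np.float64(97.0)), (np.float64(0.0762), np.float64(122.0)), (np.float64(0.09), np.float64(164.0))]
scene [(np.float64(0.0733), np.float64(82.0)), (np.float64(0.1018), np.float64(104.0)), (np.float64(0.0829), np.float64(117.0)), (np.float64(0.1007), np.float64(161.0))]
side [(np.float64(0.0857), np.float64(110.0)), (np.float64(0.0858), np.float64(124.0)), (np.float64(0.0838), np.float64(145.0)), (np.float64(0.0951), np.float64(180.0))]
side [(np.float64(0.2291), np.float64(135.0)), (np.float64(0.1076), np.float64(135.0)), (np.float64(0.0877), np.float64(194.0)), (np.float64(0.105), np.float64(279.0))]
```

Request:
{"fn": "carry_out", "kwargs": {"motion": [[-25, -50, 4, 0.074], [-50, -100, 4, 0.074], [-80, -153, 4, 0.074], [-80, -153, 4, 0.074], [-80, -153, 4, 0.074]]}}

```text
t: 36.12
eef_pos: [0.4866, -0.3337, 0.1248]
tool_rot: [-0.267, -3.126, -0.002]
force: [-0.6, -0.0, 0.2]
finger_gap: 0.0698
grasp_force: 0.0
```

Request:
{"fn": "carry_out", "kwargs": {"motion": [[0, 0, 0, 0], [0, 0, 0, 0]]}}

```text
t: 36.38
eef_pos: [0.4881, -0.3332, 0.1273]
tool_rot: [0.264, 3.13, 0.0]
force: [-0.2, 0.6, 0.3]
finger_gap: 0.0704
grasp_force: 0.0
```

```bash
python3 near.py .4895 -.334 -.169
```

```text
[318.43001803 215.92356823]
2217 [538.6, 89.9] [507, 66, 64, 47] [ 0.43   -0.1807]
1696 [318.0, 216.6] [293, 193, 49, 45] [ 0.4899 -0.3344]
go [-1.3 -0.5 94.4] turn 0.001 yaw now -0.168 pos [ 0.4883 -0.3332  0.1274]
```

Request:
{"fn": "carry_out", "kwargs": {"motion": [[-1, -1, 35, 0], [-1, -1, 70, 0], [-1, -1, 94, 0], [-1, -1, 94, 0], [-1, -1, 94, 0]]}}

```text
t: 37.05
eef_pos: [0.4899, -0.3353, 0.0342]
tool_rot: [0.264, 3.129, -0.001]
force: [-0.3, -0.4, 0.4]
finger_gap: 0.0699
grasp_force: 0.0
```

Request:
{"fn": "carry_out", "kwargs": {"motion": [[0, 0, 0, 0], [0, 0, 0, 0], [0, 0, 0, 0], [0, 0, 0, 0], [0, 0, 0, 0]], "claw": 20, "force": 15}}

```text
t: 37.67
eef_pos: [0.4891, -0.3353, 0.0332]
tool_rot: [0.265, 3.13, -0.0]
force: [0.3, 0.0, 1.9]
finger_gap: 0.0342
grasp_force: 15.0
```

Request:
{"fn": "carry_out", "kwargs": {"motion": [[0, 0, 0, 0], [3, 0, 0, 0], [6, 0, 0, 0], [8, 0, 0, 0], [8, 0, 0, 0]]}}

```text
t: 38.3
eef_pos: [0.4811, -0.334, 0.0332]
tool_rot: [0.265, 3.13, -0.0]
force: [1.4, -2.1, -0.6]
finger_gap: 0.034
grasp_force: 15.0
```

Request:
{"fn": "carry_out", "kwargs": {"motion": [[2, 0, 0, 0], [4, 0, 0, 0], [6, 0, 0, 0], [6, 0, 0, 0]]}}

```text
t: 38.8
eef_pos: [0.4791, -0.3337, 0.0334]
tool_rot: [0.263, 3.124, -0.002]
force: [14.4, -6.3, -10.1]
finger_gap: 0.0343
grasp_force: 15.0
```

Request:
{"fn": "carry_out", "kwargs": {"motion": [[1, 0, 0, 0], [2, 0, 0, 0], [3, 0, 0, 0], [3, 0, 0, 0]]}}

```text
t: 39.3
eef_pos: [0.4784, -0.3337, 0.0338]
tool_rot: [0.262, 3.12, -0.004]
force: [17.9, -7.7, -14.4]
finger_gap: 0.0338
grasp_force: 15.0
```

Request:
{"fn": "carry_out", "kwargs": {"motion": [[0, 0, 0, 0], [0, 0, 0, 0], [0, 0, -60, 0], [0, 0, -120, 0], [0, 0, -197, 0]], "claw": 70}}

```text
t: 39.92
eef_pos: [0.4708, -0.3318, 0.2169]
tool_rot: [-0.266, -3.128, -0.001]
force: [1.3, -0.6, -0.1]
finger_gap: 0.0698
grasp_force: 0.0
```

```bash
python3 - <<'E'
from h import *
go([.66,-.02,.25],.2)
E
python3 sd.py out1
```

```text
go [-133.7  339.3  -33.2] turn -0.37 yaw now -0.17 pos [ 0.4708 -0.3318  0.2169]
scene [(np.float64(0.079), np.float64(80.0)), (np.float64(0.0788), np.float64(97.0)), (np.float64(0.0762), np.float64(122.0)), (np.float64(0.09), np.float64(164.0))]
scene [(np.float64(0.0835), np.float64(82.0)), (np.float64(0.1021), np.float64(101.0)), (np.float64(0.0822), np.float64(124.0)), (np.float64(0.1005), np.float64(162.0))]
side [(np.float64(0.0857), np.float64(110.0)), (np.float64(0.0858), np.float64(124.0)), (np.float64(0.0838), np.float64(145.0)), (np.float64(0.0951), np.float64(180.0))]
side [(np.float64(0.0883), np.float64(115.0)), (np.float64(0.105), np.float64(160.0)), (np.float64(0.0863), np.float64(249.0)), (np.float64(0.1038), np.float64(326.0))]
```

All four are out. Units 1 and 3 are sound; units 2 and 4 are worn. Now the mallet.

Request:
{"fn": "carry_out", "kwargs": {"motion": [[-21, 54, -20, -0.1], [-42, 108, -32, -0.2], [-63, 162, -32, -0.3], [-84, 216, -32, -0.37], [-105, 270, -32, -0.37]]}}

```text
t: 40.65
eef_pos: [0.6209, -0.0822, 0.2473]
tool_rot: [0.316, -3.124, -0.0]
force: [0.7, -0.4, -0.4]
finger_gap: 0.0703
grasp_force: 0.0
```

Request:
{"fn": "carry_out", "kwargs": {"motion": [[0, 55, 0, 0], [-5, 76, 0, 0], [-5, 76, 0, 0], [-5, 76, 0, 0]]}}

```text
t: 41.15
eef_pos: [0.6107, -0.0091, 0.2475]
tool_rot: [0.314, -3.125, 0.0]
force: [-0.2, 0.4, -0.3]
finger_gap: 0.0702
grasp_force: 0.0
```

Run:
```python
from h import *
o=telemetry.get_obs(); im=vision.capture("wrist"); cv2.imwrite("pics/m1.png",im)
print(o["eef_pos"]); go([.66,-.02,.25],.2)
import pickle; pickle.dump(o,open("pics/m1.pkl","wb"))
```

```text
[ 0.61069302 -0.00913996  0.24746779]
go [-46.2 -20.1  -2.5] turn -0.0 yaw now 0.2 pos [ 0.6108 -0.0094  0.2475]
```

View pics/m1.png

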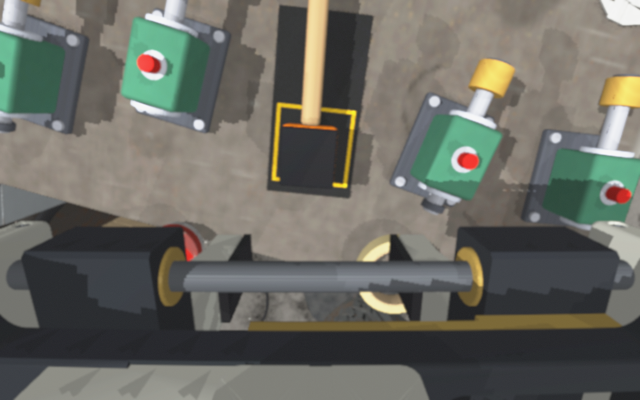

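The mallet's head is the black block around (308,155), with its handle running up along column 315. The yellow square's corners are at about (277,103), (356,110), (347,187) and (272,181). I zoom in for exact pixels.

Run:
```python
from h import *
import pickle
o=pickle.load(open("pics/m1.pkl","rb")); C=cam("wrist",o); im=cv2.imread("pics/m1.png")
h=cv2.cvtColor(im,cv2.COLOR_BGR2HSV); H,S,V=[h[...,i].astype(int) for i in range(3)]
w=(H>10)&(H<26)&(S>60)&(S<170)&(V>130)
pts=[]
for r in range(2,118,6):
    xs=np.where(w[r,295:340])[0]+295
    if len(xs)>10: e=[plane(C,(xs.min(),r),.045),plane(C,(xs.max()+1,r),.045)]; pts.append((e[0]+e[1])[:2]/2); wd=np.linalg.norm(e[0]-e[1]); last=(r,xs.min(),xs.max(),round(wd,4))
pts=np.array(pts); print(last,len(pts)); 
vx,vy,x0,y0=cv2.fitLine(pts.astype(np.float32),cv2.DIST_HUBER,0,1e-4,1e-4).ravel(); 
if vx<0: vx,vy=-vx,-vy
print("handle yaw",np.arctan2(vy,vx),"pt",x0,y0)
c=cv2.resize(im[85:205,250:380],None,fx=5,fy=5,interpolation=cv2.INTER_CUBIC); c=cv2.convertScaleAbs(c,alpha=1.8,beta=20); cv2.imwrite("pics/m1z.png",c[:600])
```

```text
(116, np.int64(301), np.int64(319), np.float64(0.0201)) 20
handle yaw 0.12382997 pt 0.4893794 -0.039020155
```

View pics/m1z.png

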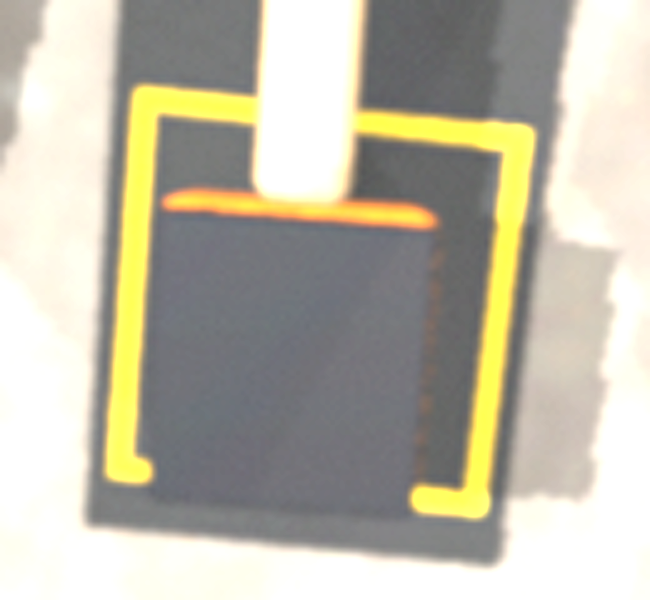

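The zoom shows the head top's corners at (280,127), (337,131), (333,189), (280,185). The square's outer corners are at (277,102), (357,110), (348,189), (271,181).

Run:
```python
from h import *
import pickle
o=pickle.load(open("pics/m1.pkl","rb")); C=cam("wrist",o)
T=np.array([plane(C,u,.059)[:2] for u in [(280,127.4),(337,130.6),(333,188.6),(279.6,185)]])
Q=np.array([plane(C,u,.003)[:2] for u in [(276.6,102.4),(356.8,110.4),(348,188.6),(271,181)]])
for n,P in [("head",T),("square",Q)]:
    print(n,P.round(4).tolist(),"sides",[round(np.linalg.norm(P[i]-P[i-1]),4) for i in range(4)],"centre",P.mean(0).round(4),"yaw",[round(float(np.arctan2(*(d[::-1]))),3) for d in (P[3]-P[0],P[2]-P[1])])
hc=T.mean(0); yaw=.12
x=np.array([.4894,-.0390]); d=np.array([np.cos(yaw),np.sin(yaw)]); print("axis point at head",x+d*np.dot(hc-x,d), )
g=x+d*(np.dot(hc-x,d)-.047); print("grip",g); go([*g,.11],yaw)
```

```text
head [[0.5669, -0.0595], [0.5585, -0.0017], [0.619, 0.007], [0.6265, -0.0498]] sides [np.float64(0.0604), np.float64(0.0585), np.float64(0.0611), np.float64(0.0573)] centre [ 0.5927 -0.026 ] yaw [0.162, 0.142]
square [[0.5432, -0.0742], [0.5335, 0.0196], [0.6275, 0.0301], [0.637, -0.0655]] sides [np.float64(0.0941), np.float64(0.0943), np.float64(0.0946), np.float64(0.096)] centre [ 0.5853 -0.0225] yaw [0.093, 0.111]
axis point at head [ 0.59280676 -0.02653128]
grip [ 0.54614476 -0.03215775]
go [ 67.8  -9.4 137.5] turn 0.08 yaw now 0.2 pos [ 0.6108 -0.0094  0.2475]
```

Request:
{"fn": "carry_out", "kwargs": {"motion": [[35, -5, 45, 0.08], [69, -10, 90, 0.08], [69, -10, 137, 0.08], [69, -10, 137, 0.08], [69, -10, 137, 0.08]]}}

```text
t: 41.82
eef_pos: [0.5468, -0.0325, 0.1122]
tool_rot: [-0.189, 3.134, -0.001]
force: [0.6, 0.0, 0.7]
finger_gap: 0.0698
grasp_force: 0.0
```

Request:
{"fn": "carry_out", "kwargs": {"motion": [[0, 0, 0, 0], [0, 0, 0, 0]]}}

```text
t: 42.08
eef_pos: [0.5464, -0.0318, 0.1119]
tool_rot: [-0.19, 3.134, 0.001]
force: [0.7, -0.6, -0.0]
finger_gap: 0.07
grasp_force: 0.0
```

Run:
```python
from h import *
o=telemetry.get_obs(); im=vision.capture("wrist"); cv2.imwrite("pics/m2.png",im); C=cam("wrist",o)
h=cv2.cvtColor(im,cv2.COLOR_BGR2HSV); H,S,V=[h[...,i].astype(int) for i in range(3)]
w=(H>10)&(H<26)&(S>60)&(S<170)&(V>130)
for r in range(100,240,20):
    xs=np.where(w[r,250:400])[0]+250
    if len(xs)>10: a,b=plane(C,(xs.min(),r),.045),plane(C,(xs.max()+1,r),.045); print(r,xs.min(),xs.max(),((a+b)/2)[:2].round(4),np.linalg.norm(a-b).round(4))
go([.545,-.0327,.0145],.122)
```

```text
100 303 333 [ 0.4712 -0.0415] 0.0202
120 303 333 [ 0.4839 -0.04  ] 0.0205
140 304 333 [ 0.4968 -0.0381] 0.0201
160 304 333 [ 0.5102 -0.0365] 0.0205
180 304 333 [ 0.524  -0.0348] 0.0208
200 269 381 [ 0.5377 -0.0286] 0.0796
220 269 333 [ 0.5545 -0.0438] 0.0465
go [ 1.4 -0.8 97.1] turn -0.001 yaw now 0.121 pos [ 0.5461 -0.0318  0.1116]
```

Request:
{"fn": "carry_out", "kwargs": {"motion": [[1, -0.7, 40, 0], [1, -0.7, 75, 0], [1, -0.7, 96, 0], [1, -0.7, 96, 0], [1, -0.7, 96, 0]]}}

```text
t: 42.75
eef_pos: [0.5454, -0.0326, 0.0156]
tool_rot: [-0.19, 3.134, 0.0]
force: [0.9, 0.5, 0.5]
finger_gap: 0.0696
grasp_force: 0.0
```

Request:
{"fn": "carry_out", "kwargs": {"motion": [[0, 0, 0, 0], [0, 0, 0, 0], [0, 0, 0, 0], [0, 0, 0, 0], [0, 0, 0, 0]], "claw": 5, "force": 50}}

```text
t: 43.38
eef_pos: [0.5445, -0.0328, 0.0146]
tool_rot: [0.19, -3.136, -0.0]
force: [0.8, 0.1, -0.7]
finger_gap: 0.0255
grasp_force: 0.0
```

Request:
{"fn": "carry_out", "kwargs": {"motion": [[0, 0, 0, 0], [0, 0, 0, 0], [0, 0, -5, 0], [0, 0, -15, 0], [0, 0, -15, 0]]}}

```text
t: 44.0
eef_pos: [0.5452, -0.0326, 0.0306]
tool_rot: [-0.19, 3.134, 0.0]
force: [0.4, -0.3, -2.7]
finger_gap: 0.0197
grasp_force: 50.0
```

Run:
```python
from h import *
o=telemetry.get_obs(); print({k:np.round(o[k],3) for k in o})
for n in ["side"]:
    im=vision.capture(n); cv2.imwrite("pics/side_lift.png",im)
cv2.imwrite("pics/sl.png",cv2.resize(im[170:270,260:420],None,fx=5,fy=5,interpolation=cv2.INTER_CUBIC))
```

```text
{'t': np.float64(44.0), 'q': array([ 0.299,  0.358, -0.509,  0.   , -0.701, -1.749]), 'joint_vel': array([-0.   ,  0.009, -0.01 , -0.005,  0.013,  0.   ]), 'joint_torque': array([ -0.052, -50.965,  21.195,   5.21 ,  -0.186,  -0.   ]), 'eef_pos': array([ 0.545, -0.033,  0.031]), 'tool_rot': array([-0.19 ,  3.134,  0.   ]), 'force': array([ 0.43 , -0.338, -2.749]), 'wrist_torque': array([0.002, 0.116, 0.018]), 'grasp_force': np.float64(49.982), 'finger_gap': np.float64(0.02)}
```

View pics/sl.png

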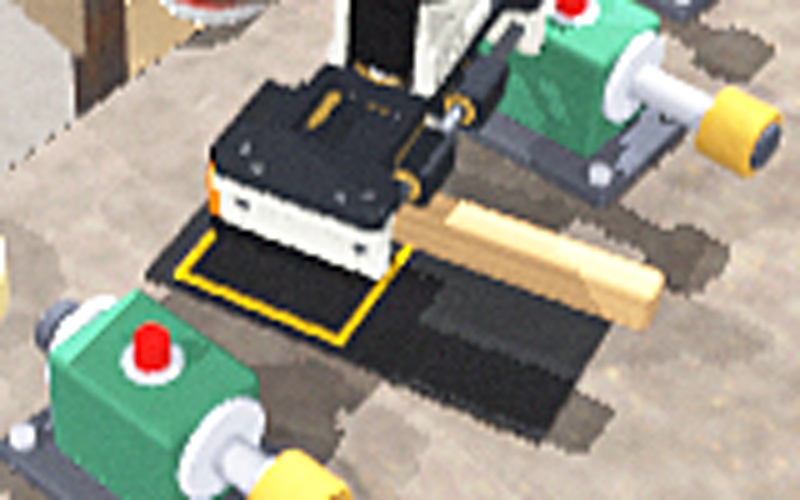

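The mallet is held level. I raise it and carry it to unit 3.

Request:
{"fn": "carry_out", "kwargs": {"motion": [[0, 0, -45, 0], [0, 0, -90, 0], [0, 0, -140, 0], [0, 0, -140, 0]], "force": 60}}

```text
t: 44.55
eef_pos: [0.547, -0.0324, 0.1738]
tool_rot: [-0.19, 3.128, 0.002]
force: [-0.4, -0.4, -4.0]
finger_gap: 0.0195
grasp_force: 60.0
```

Run:
```python
from h import *
go([.5169,.135,.15],-.149)
```

```text
go [  9.8 169.8  23.8] turn 0.27 yaw now 0.121 pos [ 0.547  -0.0324  0.1738]
```

Request:
{"fn": "carry_out", "kwargs": {"motion": [[2, 35, 0, 0.07], [4, 70, 0, 0.14], [6, 110, 0, 0.2], [8, 150, 0, 0.27], [10, 170, 0, 0.27]]}}

```text
t: 45.18
eef_pos: [0.513, 0.1362, 0.1682]
tool_rot: [-0.234, -3.131, 0.001]
force: [0.3, -0.5, -3.1]
finger_gap: 0.0199
grasp_force: 60.0
```

Request:
{"fn": "carry_out", "kwargs": {"motion": [[0, 0, 10, 0], [0, 0, 22, 0], [0, 0, 22, 0], [0, 0, 22, 0]]}}

```text
t: 45.68
eef_pos: [0.5143, 0.1341, 0.1474]
tool_rot: [-0.236, -3.132, 0.001]
force: [-0.1, 0.9, -3.4]
finger_gap: 0.0197
grasp_force: 60.0
```

Run:
```python
from h import *
o=telemetry.get_obs(); print(o["force"].round(2),o["wrist_torque"].round(3))
go([.5169,.135,.0866],-.149)
im=vision.capture("side"); cv2.imwrite("pics/s3.png",cv2.resize(im[120:320,160:420],None,fx=3,fy=3,interpolation=cv2.INTER_CUBIC))
```

```text
[-0.05  0.9  -3.36] [ 0.005  0.055 -0.015]
go [-2.5  1.3 60.8] turn -0.001 yaw now -0.15 pos [0.5143 0.1341 0.1474]
```

View pics/s3.png

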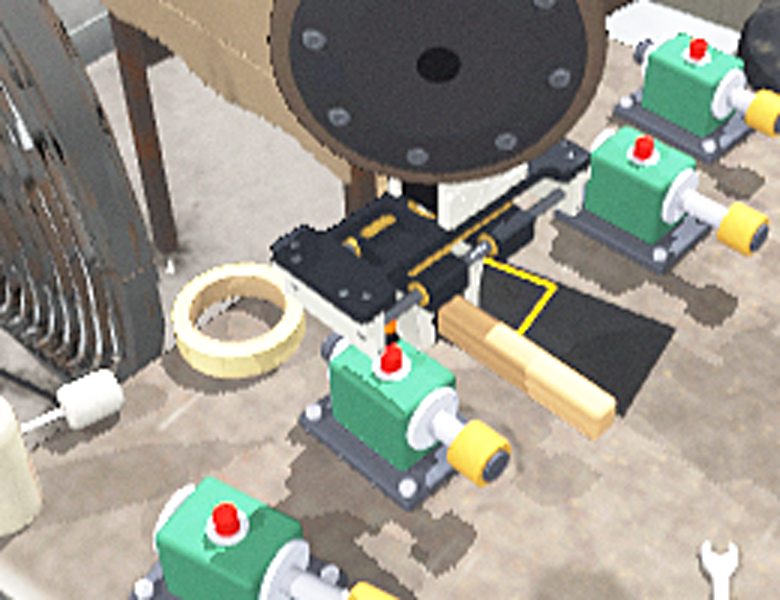

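The side view shows the mallet held level above unit 3; its pin is still standing at (391,360) in the crop. I strike down in steps.

Request:
{"fn": "carry_out", "kwargs": {"motion": [[-2.5, 1, 20, 0], [-2.5, 1, 38, 0], [-2.5, 1, 44, 0], [-2.5, 1, 48, 0], [-2.5, 1, 52, 0]]}}

```text
t: 46.35
eef_pos: [0.5168, 0.1352, 0.0963]
tool_rot: [0.234, 3.132, 0.0]
force: [-3.3, -2.4, 2.9]
finger_gap: 0.0198
grasp_force: 60.0
```

Request:
{"fn": "carry_out", "kwargs": {"motion": [[0, 0, 2, 0], [0, 0, 4, 0], [0, 0, 6, 0], [0, 0, 6, 0]]}}

```text
t: 46.85
eef_pos: [0.517, 0.1355, 0.0895]
tool_rot: [0.234, 3.132, 0.0]
force: [-1.0, -1.9, -1.3]
finger_gap: 0.0195
grasp_force: 60.0
```

Request:
{"fn": "carry_out", "kwargs": {"motion": [[0, 0, 1, 0], [0, 0, 2, 0], [0, 0, 3, 0], [0, 0, 3, 0]]}}

```text
t: 47.35
eef_pos: [0.517, 0.1356, 0.0866]
tool_rot: [0.234, 3.132, 0.0]
force: [-0.7, -0.6, -0.2]
finger_gap: 0.0193
grasp_force: 60.0
```

Run:
```python
from h import *
o=telemetry.get_obs(); print(o["force"].round(2),o["wrist_torque"].round(3))
go([.5169,.135,.0866],-.149)
```

```text
[-0.67 -0.62 -0.16] [-0.595  0.142 -0.088]
go [ 0.  -0.6 -0. ] turn -0.0 yaw now -0.149 pos [0.517  0.1356 0.0866]
```

Request:
{"fn": "carry_out", "kwargs": {"motion": [[0, 0, 1, 0], [0, 0, 2, 0], [0, 0, 2, 0]]}}

```text
t: 47.72
eef_pos: [0.517, 0.1356, 0.0864]
tool_rot: [0.233, 3.132, 0.001]
force: [-8.6, -1.6, 19.4]
finger_gap: 0.0195
grasp_force: 60.0
```

Run:
```python
from h import *
o=telemetry.get_obs(); print(o["force"].round(2),o["wrist_torque"].round(3),o["eef_pos"].round(4))
im=vision.capture("side"); cv2.imwrite("pics/s4.png",cv2.resize(im[180:320,200:380],None,fx=4,fy=4,interpolation=cv2.INTER_CUBIC))
```

```text
[-8.64 -1.56 19.45] [-0.644  3.007 -0.088] [0.517  0.1356 0.0864]
```

View pics/s4.png

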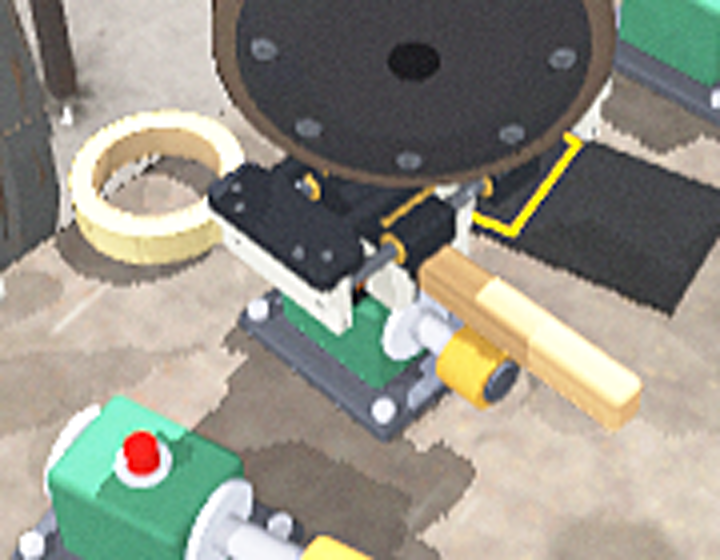

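The head is stopped on the housing at the flush height (0.0864, with +20 N); the shaft is still out. I lift and go to unit 1, high over the others.

Request:
{"fn": "carry_out", "kwargs": {"motion": [[0, 0, -30, 0], [0, 0, -60, 0], [0, 0, -90, 0], [0, 0, -90, 0]]}}

```text
t: 48.28
eef_pos: [0.518, 0.1364, 0.1764]
tool_rot: [0.233, 3.129, 0.005]
force: [0.2, -0.4, -3.6]
finger_gap: 0.0197
grasp_force: 60.0
```

Run:
```python
from h import *
o=telemetry.get_obs(); print(o["force"].round(2),o["wrist_torque"].round(3))
go([.521,-.3385,.15],-.169)
from look import *
look("w7")
```

```text
[ 0.16 -0.37 -3.62] [ 0.017  0.11  -0.038]
go [ -73.3 -469.3   25.1] turn 0.02 yaw now -0.149 pos [0.518  0.1364 0.1764]
pin [0.5591 0.2904]
   collar [0.4592 0.2786] [485.9, 97.8] dist 0.1007 yaw 0.118
```

Request:
{"fn": "carry_out", "kwargs": {"motion": [[-7, -45, 0, 0], [-14, -92, 0, 0.02], [-21, -140, 0, 0.02], [-29, -188, 0, 0.02], [-37, -235, 0, 0.02]]}}

```text
t: 48.95
eef_pos: [0.5173, -0.1039, 0.1726]
tool_rot: [-0.265, -3.128, -0.0]
force: [1.8, 0.4, -3.7]
finger_gap: 0.0196
grasp_force: 60.0
```

Request:
{"fn": "carry_out", "kwargs": {"motion": [[-7, -48, 0, 0], [-15, -96, 0, 0], [-22, -144, 0, 0], [-30, -192, 0, 0], [-32, -233, 0, 0]]}}

```text
t: 49.58
eef_pos: [0.5098, -0.3389, 0.172]
tool_rot: [-0.266, -3.127, -0.002]
force: [0.5, -0.2, -3.4]
finger_gap: 0.0198
grasp_force: 60.0
```

Request:
{"fn": "carry_out", "kwargs": {"motion": [[0, 0, 10, 0], [0, 0, 22, 0], [0, 0, 22, 0], [0, 0, 22, 0]]}}

```text
t: 50.08
eef_pos: [0.511, -0.3368, 0.1525]
tool_rot: [-0.263, -3.13, 0.0]
force: [0.0, -0.1, -3.8]
finger_gap: 0.0196
grasp_force: 60.0
```

Run:
```python
from h import *
o=telemetry.get_obs(); print(o["force"].round(2),o["wrist_torque"].round(3))
go([.521,-.3385,.0866],-.169)
import sd
for n in ["scene","side"]:
    im=vision.capture(n); cv2.imwrite(f"pics/{n}_s1.png",im); 
    print(n,[b for b in blobs(im,"red",15) if b[0]<80]); 
    try: sd.rep(im,n)
    except Exception as e: print(e)
```

```text
[ 0.01 -0.13 -3.84] [-0.012  0.024  0.02 ]
go [-10.1  -0.   65.9] turn 0.001 yaw now -0.168 pos [ 0.511  -0.3368  0.1525]
scene [(np.int32(22), [402.5, 178.3], [401, 176, 4, 6]), (np.int32(25), [379.0, 195.6], [377, 193, 5, 6]), (np.int32(41), [244.4, 249.1], [242, 246, 6, 7])]
scene [(np.float64(0.0835), np.float64(82.0)), (np.float64(0.104), np.float64(103.0)), (np.float64(0.0828), np.float64(118.0)), (np.float64(0.1008), np.float64(161.0))]
side [(np.int32(33), [392.3, 135.7], [390, 133, 6, 7]), (np.int32(41), [374.3, 168.9], [371, 166, 7, 7])]
side [(np.float64(0.0884), np.float64(117.0)), (np.float64(0.1074), np.float64(130.0)), (np.float64(0.0866), np.float64(202.0)), (np.float64(0.1036), np.float64(324.0))]
```

Request:
{"fn": "carry_out", "kwargs": {"motion": [[-10, 0, 15, 0], [-10, 0, 35, 0], [-10, 0, 47, 0], [-10, 0, 52, 0], [-10, 0, 56, 0]]}}

```text
t: 50.8
eef_pos: [0.5206, -0.3393, 0.097]
tool_rot: [0.265, 3.13, -0.0]
force: [-3.5, 1.6, 2.4]
finger_gap: 0.0194
grasp_force: 60.0
```

Request:
{"fn": "carry_out", "kwargs": {"motion": [[0, 0, 2, 0], [0, 0, 4, 0], [0, 0, 6, 0], [0, 0, 6, 0]]}}

```text
t: 51.3
eef_pos: [0.5207, -0.3393, 0.0905]
tool_rot: [0.265, 3.13, -0.0]
force: [-1.8, 2.2, 0.3]
finger_gap: 0.0196
grasp_force: 60.0
```

Request:
{"fn": "carry_out", "kwargs": {"motion": [[0, 0, 1, 0], [0, 0, 2, 0], [0, 0, 3, 0], [0, 0, 4, 0], [0, 0, 4, 0]]}}

```text
t: 51.92
eef_pos: [0.5207, -0.3393, 0.0866]
tool_rot: [0.265, 3.13, -0.0]
force: [-1.7, 1.3, 2.3]
finger_gap: 0.0195
grasp_force: 60.0
```

Run:
```python
from h import *
o=telemetry.get_obs(); print(o["force"].round(2),o["wrist_torque"].round(3))
go([.521,-.3385,.0866],-.169)
```

```text
[-1.74  1.3   2.28] [0.397 0.721 0.04 ]
go [-0.2  0.9 -0. ] turn -0.0 yaw now -0.169 pos [ 0.5207 -0.3393  0.0866]
```

Request:
{"fn": "carry_out", "kwargs": {"motion": [[0, 0, 1, 0], [0, 0, 1.5, 0], [0, 0, 1.5, 0]]}}

```text
t: 52.3
eef_pos: [0.5207, -0.3393, 0.0865]
tool_rot: [0.265, 3.13, -0.001]
force: [-5.2, 4.7, 12.1]
finger_gap: 0.0196
grasp_force: 60.0
```

Request:
{"fn": "carry_out", "kwargs": {"motion": [[0, 0, -30, 0], [0, 0, -60, 0], [0, 0, -90, 0], [0, 0, -90, 0]]}}

```text
t: 52.8
eef_pos: [0.5223, -0.3398, 0.1771]
tool_rot: [0.265, 3.126, -0.002]
force: [0.9, -0.3, -4.5]
finger_gap: 0.0198
grasp_force: 60.0
```

Run:
```python
from h import *
import sd
o=telemetry.get_obs(); print(o["force"].round(2),o["wrist_torque"].round(3))
for n in ["scene","side"]:
    im=vision.capture(n)
    print(n,[b for b in blobs(im,"red",12) if b[0]<80])
    try: sd.rep(im,n)
    except Exception as e: print(e)
go([.5346,-.0276,.175],.10)
```

```text
[ 0.91 -0.26 -4.51] [-0.031  0.105 -0.019]
scene [(np.int32(25), [379.0, 195.6], [377, 193, 5, 6]), (np.int32(41), [244.4, 249.1], [242, 246, 6, 7])]
scene [(np.float64(0.0835), np.float64(82.0)), (np.float64(0.1024), np.float64(102.0)), (np.float64(0.0828), np.float64(118.0)), (np.float64(0.1005), np.float64(162.0))]
side [(np.int32(42), [374.3, 168.8], [371, 165, 7, 8])]
side [(np.float64(0.0886), np.float64(115.0)), (np.float64(0.1076), np.float64(127.0)), (np.float64(0.0865), np.float64(210.0)), (np.float64(0.1035), np.float64(320.0))]
go [ 38.5 309.2  -0.8] turn -0.27 yaw now -0.17 pos [ 0.5203 -0.3389  0.174 ]
```

Pins 1 and 3 are down; pins 2 and 4 still stand. Now the mallet goes back to the mat.

Request:
{"fn": "carry_out", "kwargs": {"motion": [[6, 50, 0, -0.09], [12, 100, 0, -0.18], [19, 150, 0, -0.27], [25, 200, 0, -0.27], [31, 250, 0, -0.27]]}}

```text
t: 53.52
eef_pos: [0.5312, -0.086, 0.1733]
tool_rot: [0.158, -3.135, -0.0]
force: [1.1, -0.1, -3.1]
finger_gap: 0.0196
grasp_force: 60.0
```

Request:
{"fn": "carry_out", "kwargs": {"motion": [[0, 55, 0, 0], [0, 60, 0, 0], [0, 60, 30, 0], [0, 60, 60, 0], [0, 60, 60, 0]]}}

```text
t: 54.15
eef_pos: [0.5236, -0.0289, 0.112]
tool_rot: [0.156, -3.131, 0.002]
force: [-0.4, -0.2, -2.5]
finger_gap: 0.0196
grasp_force: 60.0
```

Run:
```python
from h import *
go([.5346,-.0276,.0146],.10)
```

```text
go [-11.8   0.2  97.3] turn -0.0 yaw now 0.1 pos [ 0.5236 -0.0289  0.112 ]
```

Request:
{"fn": "carry_out", "kwargs": {"motion": [[-11, 0, 30, 0], [-11, 0, 60, 0], [-11, 0, 80, 0], [-11, 0, 90, 0], [-11, 0, 93, 0]]}}

```text
t: 54.78
eef_pos: [0.5374, -0.027, 0.0222]
tool_rot: [-0.158, 3.138, -0.0]
force: [-0.6, -0.3, -3.9]
finger_gap: 0.0194
grasp_force: 60.0
```

Request:
{"fn": "carry_out", "kwargs": {"motion": [[0, 0, 1, 0], [0, 0, 2, 0], [0, 0, 3, 0], [0, 0, 4, 0], [0, 0, 4, 0]]}}

```text
t: 55.4
eef_pos: [0.537, -0.0268, 0.0181]
tool_rot: [0.158, -3.138, 0.0]
force: [0.5, -0.4, -3.2]
finger_gap: 0.0195
grasp_force: 60.0
```

Request:
{"fn": "carry_out", "kwargs": {"motion": [[0, 0, 1, 0], [0, 0, 2, 0], [0, 0, 3, 0], [0, 0, 3.5, 0], [0, 0, 3.5, 0]]}}

```text
t: 56.02
eef_pos: [0.5369, -0.0268, 0.0146]
tool_rot: [0.158, -3.137, 0.0]
force: [-1.1, -0.6, -2.4]
finger_gap: 0.0197
grasp_force: 60.0
```

Run:
```python
from h import *
o=telemetry.get_obs(); print(o["force"].round(2),o["wrist_torque"].round(3),o["eef_pos"].round(4))
```

```text
[-1.13 -0.63 -2.4 ] [-0.001  0.416 -0.041] [ 0.5369 -0.0268  0.0146]
```

Request:
{"fn": "carry_out", "kwargs": {"motion": [[0, 0, 0.7, 0], [0, 0, 0.7, 0], [0, 0, 0.7, 0]]}}

```text
t: 56.4
eef_pos: [0.537, -0.0268, 0.0145]
tool_rot: [-0.159, 3.137, -0.0]
force: [-3.4, -0.0, 7.0]
finger_gap: 0.0201
grasp_force: 60.0
```

Request:
{"fn": "carry_out", "kwargs": {"motion": [[0, 0, 0, 0], [0, 0, 0, 0], [0, 0, 0, 0], [0, 0, 0, 0], [0, 0, -5, 0]], "claw": 70, "force": 15}}

```text
t: 57.02
eef_pos: [0.5368, -0.0269, 0.0187]
tool_rot: [0.158, -3.137, 0.0]
force: [0.2, -0.8, -0.4]
finger_gap: 0.0642
grasp_force: 0.0
```

Request:
{"fn": "carry_out", "kwargs": {"motion": [[0, 0, -30, 0], [0, 0, -75, 0], [0, 0, -120, 0], [0, 0, -120, 0]]}}

```text
t: 57.52
eef_pos: [0.5394, -0.0263, 0.1431]
tool_rot: [-0.159, 3.13, 0.002]
force: [0.6, -0.1, -1.0]
finger_gap: 0.0698
grasp_force: 0.0
```

Run:
```python
from h import *
o=telemetry.get_obs(); print(o["force"].round(2),o["finger_gap"])
go([.4305,-.1750,.13],-.095)
im=vision.capture("side"); cv2.imwrite("pics/s5.png",cv2.resize(im[120:320,200:440],None,fx=3,fy=3,interpolation=cv2.INTER_CUBIC))
```

```text
[ 0.56 -0.08 -1.  ] 0.06978675476988992
go [ 123.5 -136.9   12.1] turn 0.196 yaw now 0.101 pos [ 0.5394 -0.0263  0.1431]
```

View pics/s5.png

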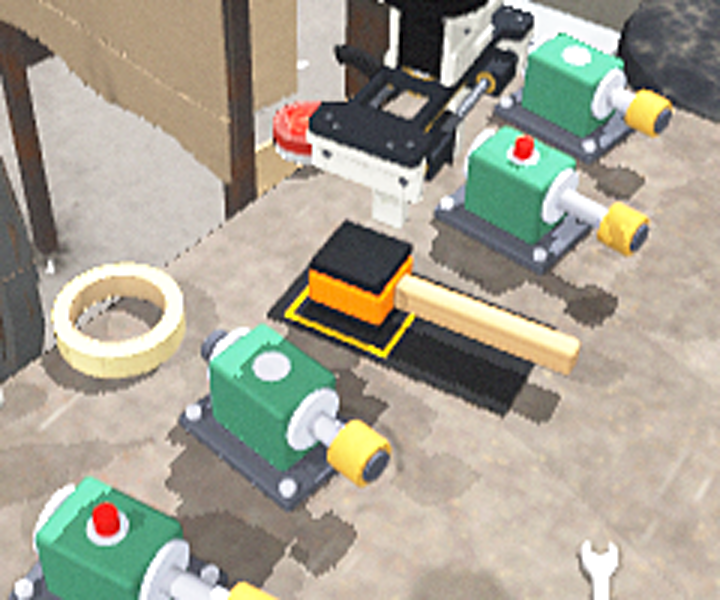

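The mallet stands upright in the yellow square (head at (360,270)). Pins 1 and 3 are flush, and pins 2 and 4 are standing with their shafts out. Next I push unit 2 back in.

Request:
{"fn": "carry_out", "kwargs": {"motion": [[35, -40, 6, 0.1], [70, -80, 12, 0.196], [105, -115, 12, 0.196], [123, -137, 12, 0.196], [123, -137, 12, 0.196]]}}

```text
t: 58.2
eef_pos: [0.4264, -0.1766, 0.126]
tool_rot: [-0.154, -3.136, -0.0]
force: [-0.1, 0.2, 1.1]
finger_gap: 0.0697
grasp_force: 0.0
```

Request:
{"fn": "carry_out", "kwargs": {"motion": [[0, 0, 0, 0], [0, 0, 0, 0]]}}

```text
t: 58.45
eef_pos: [0.4288, -0.175, 0.1266]
tool_rot: [-0.148, -3.138, 0.0]
force: [0.1, 0.7, 0.0]
finger_gap: 0.0699
grasp_force: 0.0
```

```bash
python3 near.py .4305 -.1750 -.095
```

```text
[319.57796238 216.56146695]
1893 [320.7, 215.3] [297, 192, 49, 45] [ 0.4297 -0.1741]
go [-1.8  0.1 93.6] turn 0.001 yaw now -0.094 pos [ 0.4288 -0.1749  0.1266]
```

Request:
{"fn": "carry_out", "kwargs": {"motion": [[-1, 0.5, 35, 0], [-1, 0.5, 70, 0], [-1, 0.5, 93, 0], [-1, 0.5, 93, 0], [-1, 0.5, 93, 0]]}}

```text
t: 59.12
eef_pos: [0.4303, -0.1749, 0.0345]
tool_rot: [0.148, 3.137, -0.0]
force: [-0.1, -0.5, -0.3]
finger_gap: 0.07
grasp_force: 0.0
```

Request:
{"fn": "carry_out", "kwargs": {"motion": [[0, 0, 0, 0], [0, 0, 0, 0], [0, 0, 0, 0], [0, 0, 0, 0], [0, 0, 0, 0]], "claw": 20, "force": 15}}

```text
t: 59.75
eef_pos: [0.4296, -0.1748, 0.034]
tool_rot: [0.15, 3.138, 0.001]
force: [-0.1, 4.4, 3.4]
finger_gap: 0.034
grasp_force: 15.0
```

Request:
{"fn": "carry_out", "kwargs": {"motion": [[0, 0, 0, 0], [-4, 0, 0, 0], [-8, 0, 0, 0], [-12, 0, 0, 0], [-16, 0, 0, 0]]}}

```text
t: 60.38
eef_pos: [0.445, -0.1764, 0.034]
tool_rot: [-0.15, -3.137, -0.0]
force: [-3.5, 4.2, 7.6]
finger_gap: 0.0341
grasp_force: 15.0
```

Request:
{"fn": "carry_out", "kwargs": {"motion": [[-3, 0, 0, 0], [-6, 0, 0, 0], [-9, 0, 0, 0], [-10, 0, 0, 0], [-10, 0, 0, 0]]}}

```text
t: 61.0
eef_pos: [0.4551, -0.1775, 0.034]
tool_rot: [-0.15, -3.138, -0.0]
force: [-2.5, 3.5, 6.0]
finger_gap: 0.0336
grasp_force: 15.0
```

Request:
{"fn": "carry_out", "kwargs": {"motion": [[-2, 0, 0, 0], [-4, 0, 0, 0], [-6, 0, 0, 0], [-8, 0, 0, 0], [-8, 0, 0, 0]]}}

```text
t: 61.62
eef_pos: [0.4584, -0.1779, 0.0332]
tool_rot: [-0.151, -3.129, -0.001]
force: [-14.1, 9.1, 15.1]
finger_gap: 0.034
grasp_force: 15.0
```

Request:
{"fn": "carry_out", "kwargs": {"motion": [[-1, 0, 0, 0], [-2, 0, 0, 0], [-2, 0, 0, 0]]}}

```text
t: 62.0
eef_pos: [0.4589, -0.1779, 0.0328]
tool_rot: [-0.152, -3.127, -0.001]
force: [-15.4, 9.6, 16.6]
finger_gap: 0.0339
grasp_force: 15.0
```

Request:
{"fn": "carry_out", "kwargs": {"motion": [[0, 0, 0, 0], [0, 0, 0, 0], [0, 0, -50, 0], [0, 0, -100, 0], [0, 0, -120, 0]], "claw": 70}}

```text
t: 62.62
eef_pos: [0.4671, -0.1788, 0.157]
tool_rot: [0.149, 3.133, -0.001]
force: [-0.9, -0.6, -0.9]
finger_gap: 0.0696
grasp_force: 0.0
```

```bash
python3 - <<'E'
from h import *
go([.4595,.281,.13],.117)
E
python3 sd.py in2 | sed -n 2p
```

```text
go [ 51.2 457.1  26.7] turn -0.212 yaw now -0.095 pos [ 0.4671 -0.1788  0.157 ]
scene [(np.float64(0.0835), np.float64(82.0)), (np.float64(0.0734), np.float64(102.0)), (np.float64(0.0818), np.float64(125.0)), (np.float64(0.1005), np.float64(161.0))]
```

Request:
{"fn": "carry_out", "kwargs": {"motion": [[-10, 48, 0, -0.04], [-15, 96, 0, -0.08], [-15, 144, 0, -0.12], [-10, 192, 0, -0.17], [0, 240, 0, -0.212]]}}

```text
t: 63.35
eef_pos: [0.4879, 0.0618, 0.1527]
tool_rot: [0.185, -3.135, 0.001]
force: [0.2, 0.3, 0.5]
finger_gap: 0.0699
grasp_force: 0.0
```

Run:
```python
from h import *
go([.4595,.281,.13],.117)
```

```text
go [  2.3 221.   22.6] turn 0.001 yaw now 0.118 pos [0.4879 0.0618 0.1527]
```

Request:
{"fn": "carry_out", "kwargs": {"motion": [[0, 50, 0, 0], [0, 100, 0, 0], [1, 150, 5, 0], [2, 200, 15, 0], [2, 220, 22, 0]]}}

```text
t: 63.98
eef_pos: [0.4598, 0.2807, 0.1303]
tool_rot: [0.186, -3.135, 0.001]
force: [0.3, 0.7, -0.5]
finger_gap: 0.0701
grasp_force: 0.0
```

Request:
{"fn": "carry_out", "kwargs": {"motion": [[0, 0, 0, 0], [0, 0, 0, 0], [0, 0, 0, 0]]}}

```text
t: 64.35
eef_pos: [0.4608, 0.2777, 0.132]
tool_rot: [-0.181, 3.136, 0.0]
force: [0.8, -0.5, 0.1]
finger_gap: 0.0698
grasp_force: 0.0
```

```bash
python3 near.py .4595 .281 .117
```

```text
[324.44717371 210.52936444]
1813 [132.9, 208.9] [107, 184, 56, 44] [0.474  0.1452]
1826 [325.2, 209.0] [302, 186, 48, 44] [0.4583 0.2814]
go [ 1.   3.3 99.2] turn -0.001 yaw now 0.116 pos [0.4608 0.2778 0.1322]
```

Request:
{"fn": "carry_out", "kwargs": {"motion": [[1, 3.5, 35, 0], [1, 3.5, 70, 0], [1, 3.5, 98.5, 0], [1, 3.5, 98.5, 0], [1, 3.5, 98.5, 0]]}}

```text
t: 65.03
eef_pos: [0.4598, 0.2823, 0.0345]
tool_rot: [-0.183, 3.135, 0.001]
force: [0.4, 0.5, 0.8]
finger_gap: 0.0701
grasp_force: 0.0
```

Request:
{"fn": "carry_out", "kwargs": {"motion": [[0, 0, 0, 0], [0, 0, 0, 0], [0, 0, 0, 0], [0, 0, 0, 0], [0, 0, 0, 0]], "claw": 20, "force": 15}}

```text
t: 65.65
eef_pos: [0.4591, 0.2816, 0.0335]
tool_rot: [0.183, -3.136, 0.001]
force: [0.4, -3.2, 2.7]
finger_gap: 0.0338
grasp_force: 15.0
```

Request:
{"fn": "carry_out", "kwargs": {"motion": [[0, 0, 0, 0], [-4, 0, 0, 0], [-8, 0, 0, 0], [-12, 0, 0, 0], [-16, 0, 0, 0]]}}

```text
t: 66.28
eef_pos: [0.4745, 0.2832, 0.0335]
tool_rot: [0.183, -3.135, 0.002]
force: [-3.4, -2.5, 7.2]
finger_gap: 0.0341
grasp_force: 15.0
```

Request:
{"fn": "carry_out", "kwargs": {"motion": [[-3, 0, 0, 0], [-6, 0, 0, 0], [-9, 0, 0, 0], [-10, 0, 0, 0], [-10, 0, 0, 0]]}}

```text
t: 66.9
eef_pos: [0.4846, 0.2843, 0.0335]
tool_rot: [0.183, -3.135, 0.002]
force: [-2.4, -4.5, 6.4]
finger_gap: 0.0339
grasp_force: 15.0
```

Request:
{"fn": "carry_out", "kwargs": {"motion": [[-2, 0, 0, 0], [-4, 0, 0, 0], [-6, 0, 0, 0], [-8, 0, 0, 0], [-8, 0, 0, 0]]}}

```text
t: 67.53
eef_pos: [0.4891, 0.2846, 0.0326]
tool_rot: [0.181, -3.13, 0.004]
force: [-17.2, 0.1, 11.1]
finger_gap: 0.034
grasp_force: 15.0
```

Unit 4 is at its stop. I release it, rise and check everything.

Request:
{"fn": "carry_out", "kwargs": {"motion": [[-1, 0, 0, 0], [-2, 0, 0, 0], [-2, 0, 0, 0]]}}

```text
t: 67.9
eef_pos: [0.4903, 0.2847, 0.0322]
tool_rot: [0.18, -3.129, 0.004]
force: [-19.4, 1.3, 8.9]
finger_gap: 0.0342
grasp_force: 15.0
```

Request:
{"fn": "carry_out", "kwargs": {"motion": [[0, 0, 0, 0], [0, 0, 0, 0], [0, 0, -50, 0], [0, 0, -110, 0], [0, 0, -170, 0]], "claw": 70}}

```text
t: 68.53
eef_pos: [0.495, 0.2861, 0.2051]
tool_rot: [-0.183, 3.136, -0.0]
force: [0.2, 1.8, -0.8]
finger_gap: 0.0697
grasp_force: 0.0
```

Request:
{"fn": "carry_out", "kwargs": {"motion": [[-50, -50, -30, 0], [-100, -100, -30, 0], [-140, -140, -30, 0], [-140, -180, -30, 0], [-140, -180, -30, 0]]}}

```text
t: 69.15
eef_pos: [0.6562, 0.1202, 0.2325]
tool_rot: [0.176, -3.136, 0.001]
force: [0.1, 0.2, 0.1]
finger_gap: 0.0701
grasp_force: 0.0
```

```bash
python3 sd.py fin
python3 - <<'E'
from h import *
im=vision.capture("side"); print([b for b in blobs(im,"red",12) if b[0]<90])
im2=vision.capture("wrist"); cv2.imwrite("pics/wfin.png",im2)
cv2.imwrite("pics/sfin.png",np.vstack([im[100:370],im2[0:240]]))
E
```

```text
scene [(np.float64(0.079), np.float64(80.0)), (np.float64(0.0788), np.float64(97.0)), (np.float64(0.0762), np.float64(122.0)), (np.float64(0.09), np.float64(164.0))]
scene [(np.float64(0.0835), np.float64(82.0)), (np.float64(0.0737), np.float64(102.0)), (np.float64(0.0815), np.float64(125.0)), (np.float64(0.0726), np.float64(158.0))]
side [(np.float64(0.0857), np.float64(110.0)), (np.float64(0.0858), np.float64(124.0)), (np.float64(0.0838), np.float64(145.0)), (np.float64(0.0951), np.float64(180.0))]
side [(np.float64(0.0886), np.float64(115.0)), (np.float64(0.0787), np.float64(148.0)), (np.float64(0.0882), np.float64(170.0)), (np.float64(0.077), np.float64(221.0))]
[(np.int32(40), [374.2, 168.7], [371, 165, 7, 8]), (np.int32(77), [234.9, 292.8], [231, 288, 9, 11])]
```

View pics/sfin.png

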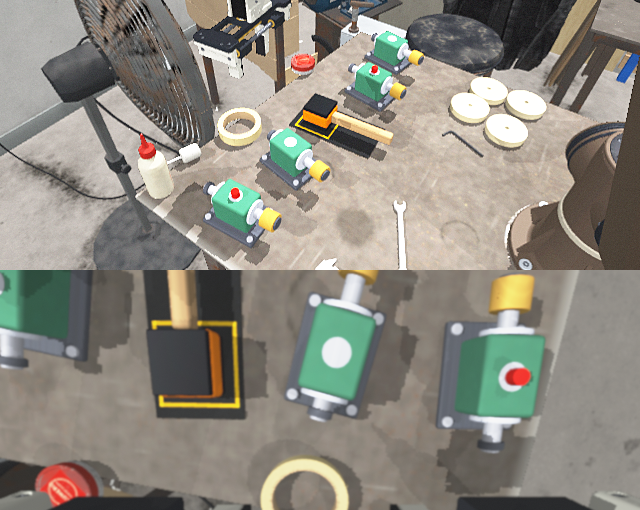

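Shafts and pins are as required: units 1 and 3 are out with pins flush, units 2 and 4 are in with pins standing. The mallet stands in the square with its head top centred at about (181,93) in the wrist picture, and the tin and tape are in place. One numeric check on the mallet, then I hand in.

Run:
```python
from h import *
from cell import order
C=cam("wrist")
a=plane(C,(181,93),.059)[:2]; b=plane(C,(198,94),.003)[:2]; d=np.linalg.norm(a-b)
print(a,b,d)
if d<.018: print(order.sign_off())
```

```text
[ 0.58453589 -0.01818815] [ 0.58321749 -0.02161717] 0.003673736553688319
the job is handed in; nothing more can be done
None
```

The job is handed in, with no score reported back. Numbered 1 to 4 from the robot's right, units 1 and 3 are sound, with shafts out and pins flush. Units 2 and 4 are worn, with shafts pushed in and pins standing. The mallet stands about 4 mm from the centre of its square, and the tin and tape roll were left alone.

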